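# Open up the counter workstation

## Robot

A 7-joint arm with a two-finger parallel gripper is mounted at the origin on the work surface. World frame = base frame: x ahead of the robot, y to its left, z up, the work surface at z = 0. Lengths are in m, angles in rad, forces in N, time in s.
With the tool pointing down it reaches from about 0.425 to 0.925 m from the base axis. Payload 6.8 kg.
Tool frame: the origin (TCP) lies on the centre line of the jaws, within the pads' length; the fingertips stand bot.finger_overhang ahead of it and the grasp point (between the pads) lies 3 mm ahead of it (bot.finger_overhang is the distance from the TCP to the fingertips, in m); z points along the fingers, y is the direction in which the jaws open and shut (so a half turn about z gives the same grasp; the last joint's range is limited). The gripper opens to 85 mm and grips with 20 to 120 N. Pads are 22 mm wide; open, the fingers measure 114 mm over their backs; the gripper's body (76 mm by 85 mm) begins 54 mm behind the grasp point. The pads swing forward as they close: fully open they stand 13 mm farther back than shut.
Start: joints at [1.218, 0.477, 0.022, 1.555, -0.011, 1.109, -0.083], TCP at [0.164, -0.655, 0.253] pointing down, gripper open.
Joint ranges: [-2.96, 2.96], [-0.34, 2.1], [-1.41, 1.46], [0.24, 2.44], [-1.37, 4.51], [0.17, 1.92], [-2.96, 2.96]. Speed limits (rad/s): [2.39, 2.39, 3.14, 3.14, 3.14, 3.14, 3.14].

## Interface

Orientations are given as a unit quaternion [w, x, y, z].
In Python, from station import bot gives the robot as it stands.
- The arm moves only by the tool drive_tool, never from a script. Its argument "increments" is text: rows parted by semicolons, each of 4 numbers parted by spaces: the shift along the world's x, y, z in m, then the turn about the world's z in rad. In form: tx ty tz spin; .... A call has 1 to 12 rows; each row shifts and turns the commanded pose from where the row before left it; what a row does not reach is not made up. A row lasts 1/12 s, in which the tool goes at most 41.7 mm and 7.16 degrees, less where a joint would pass 70% of its speed; a pose out of reach is approached as far as the arm can. A call is refused whole if a number of a shift passes 0.0417 or a number of a turn 0.125, either way. A call with a gripper value outside its range is refused whole. "grip" is the opening, from 0 (shut) to 1 (fully open), set as the call begins (left out, the last holds). The fingers move at their own pace and stop on an object; "squeeze" is the grip in N (left out, the last holds). Time passes only in rows, so rows that do not move let the fingers close. It gives the time, the measured TCP pose, the force and the opening at its end, in the units of the state.
- bot.get_obs(): the state, without advancing time (a new reading comes with each control period).
- bot.read_camera(name): name is "side" or "top"; returns the picture (400x640x3 uint8, red, green, blue); there is no depth.
- bot.calibration(name): a dict with "fx", "fy", "cx", "cy" (pixels), "camera_from_world" (4x4, takes a point from world to camera coordinates). Camera axes: x right, y down, z forward; pixel columns grow to the right and rows downward; lengths in m; the calibration is good to about 2 mm. A picture is of the moment at which its call begins. calibration takes no time and is no camera call.
- bot.hand_in(): hands the job in, once; it reports no verdict.
The state is a dict: "t": time; "q": joint angles; "joint_vel": joint speeds; "joint_torque": joint torques, N m; "eef_pos": TCP position; "tool_rot": TCP orientation; "contact_force": force on the tool from outside, world axes, zero at the start; "torque": the same for the moment, N m; "gripper_width": opening from 0.0 (shut) to 1.0 (fully open).
Only numpy, scipy, OpenCV 4.12 (cv2) and the standard library are available. Lean on these libraries where they do the work, as an engineer would, in place of code of your own. Each camera call takes 0.05 s, during which the arm holds its last target.

## Task

Get the counter corner ready for work: clear every yellow tissue box off the closed notebook onto the blue mat, then raise the notebook's screen by its orange handle to 105 degrees (within 5) and press its green power button once it is up. Drape every headset upright over the bar of the headset rail, at any time, and leave everything else on the counter where it is.

Things in the scene. Friction and masses are not known exactly. Their poses are not given: they have to be found in the camera images.
- headset_a: loose red headset, may be absent; arch in its x-z plane, 164 (x) x 52 (y) x 150 (z), origin under its centre, stands on two black cups (30 x 52 x 60 at x = +-62). Crown pad 44 x 26 x 26 at z 124 to 150: pinch from above across y. Arch open below the pad, 88 wide inside. Draped: its y along the bar, pad resting on the bar
- headset_a_crown (a point): centre of the top of the red headset's crown pad, 150 above its underside
- headset_b: loose blue headset, may be absent; arch in its x-z plane, 164 (x) x 52 (y) x 150 (z), origin under its centre, stands on two black cups (30 x 52 x 60 at x = +-62). Crown pad 44 x 26 x 26 at z 124 to 150: pinch from above across y. Arch open below the pad, 88 wide inside. Draped: its y along the bar, pad resting on the bar
- headset_b_crown (a point): centre of the top of the blue headset's crown pad, 150 above its underside
- headset_c: loose white headset, may be absent; arch in its x-z plane, 164 (x) x 52 (y) x 150 (z), origin under its centre, stands on two black cups (30 x 52 x 60 at x = +-62). Crown pad 44 x 26 x 26 at z 124 to 150: pinch from above across y. Arch open below the pad, 88 wide inside. Draped: its y along the bar, pad resting on the bar
- headset_c_crown (a point): centre of the top of the white headset's crown pad, 150 above its underside
- rail: fixed grey-footed steel headset rail; origin on the table under its middle; one horizontal bar along its own x, 16 thick, its axis 137 above the table (top of bar 145), 294 clear between two grey end posts (posts 16 x 22, centred at x = +-155, tops 147 high; feet 40 x 130 x 8)
- rail_mid (a point): middle of the bar's axis, 137 above the table; axes as the rail's (x along the bar, z up)
- tissue_a: loose yellow cardboard tissue box with a white slot on top, 100 (x) x 55 (y) x 50 (z), 0.12 kg, origin at the centre of its underside; starts lying on the closed notebook lid; may be absent
- tissue_b: loose yellow cardboard tissue box with a white slot on top, 100 (x) x 55 (y) x 50 (z), 0.12 kg, origin at the centre of its underside; starts lying on the closed notebook lid; may be absent
- mat: fixed blue desk mat, 140 (x) x 240 (y) x 3 thick, origin at the centre of its underside, on the table
- notebook: fixed black notebook computer with a silver lid; deck 180 (x) x 260 (y) x 20 high, origin at the centre of its underside, user's side towards its own -x, lid hinge along y at its +x edge. Closed lid: underside 26, top 38 above the table
- lid (a joint): lid angle about its stiff hinge: 0 closed flat, grows as it is raised (1.83 = 105 degrees from the deck); stays where it is left; hinge stop at 2.4; raising it takes about 6 N at the handle
- lid_hinge (a point): middle of the hinge axis, 23 above the table, 90 behind the notebook's centre; axes turn with the lid (closed: x, y, z as the notebook's; y along the hinge axis; lid towards own -x)
- lid_handle (a point): middle of the grip bar of the orange U handle on the lid's free edge: round bar 10 thick, 90 clear length along the hinge direction, 221 from the hinge axis along the lid's -x and 9 along its z (32 above the table when closed); 36 clear gap between bar and lid edge. Axes turn with the lid. Pinch it from above, one finger in the gap; it can turn between the pads
- power (a joint): travel of the round green power button on the deck (under the closed lid): 0 up, 0.004 m fully down, about 4 N, springs back
- power_top (a point): centre of the button's top face, 20 in diameter, 26 above the table with the button up; 55 in front of the deck's centre, 95 to its own -y side; pressed straight down
- tea_bottle: bystander, leave alone: amber tea bottle, 60 diameter, 170 high; origin at the centre of its underside
- glue_jar: bystander, leave alone: small green jar, 44 diameter, 50 high; origin at the centre of its underside
- mug: bystander, leave alone: white mug, 76 diameter, 85 high; origin at the centre of its underside
- mouse: bystander, leave alone: black computer mouse, 60 x 100 x 34; origin at the centre of its underside
- tape_roll: bystander, leave alone: clear tape roll, 70 diameter, 20 high, lying flat; origin at the centre of its underside
- staple_box: bystander, leave alone: cardboard box of staples, 50 x 35 x 18; origin at the centre of its underside

How it is judged:
By the outcome, as a careful person would: the job done as asked, in the order asked, and still so for the second after the job is handed in, with the robot touching nothing.
Of headset_a, headset_b, headset_c only 2 to 3 are there at a start; the rules pass over those that are not, and their reading is None.
Of tissue_a, tissue_b only 1 to 2 are there at a start; the rules pass over those that are not, and their reading is None.
At some moment in a run one of tissue_a, tissue_b may be knocked a few centimetres aside while the robot is not near it.
It also fails if it takes over 210 s, if anything falls off the work surface, if the arm or the gripper's body presses on something with over 40 N, if the wrist force passes 120 N, or if a joint passes its speed limit or range.

## Working session

There is one attempt and no reset: what is moved stays moved. The work goes in short steps, Python scripts to look and compute and a tool call to move; the robot and the scene stay as the last step left them, time stands still between calls to the robot, and variables do not carry over. Pictures are saved under pics/ and viewed, and the job is handed in when it is done.

Besides the shell and the picture viewer there is one more tool, called after "Emit:" as a command line: name --argument value ..., lists and objects as JSON in quotes. drive_tool: Moves the arm, as the interface text tells. Its arguments: {"type":"object","properties":{"increments":{"type":"string"},"grip":{"type":"number"},"squeeze":{"type":"number"}},"required":["increments"]}

```bash
ls; mkdir -p pics; cat > h.py <<'E'
import numpy as np, cv2
from station import bot
def snap(tag):
    for n in ("top","side"):
        im=bot.read_camera(n); cv2.imwrite(f"pics/{tag}_{n}.png",cv2.cvtColor(im,cv2.COLOR_RGB2BGR))
def crop(tag,n,x0,y0,w,h,s):
    im=cv2.imread(f"pics/{tag}_{n}.png")[y0:y0+h,x0:x0+w]
    cv2.imwrite(f"pics/{tag}_{n}_c{x0}_{y0}.png",cv2.resize(im,None,fx=s,fy=s,interpolation=cv2.INTER_CUBIC))
def w(n,u,v,z):
    c=bot.calibration(n);T=np.array(c["camera_from_world"]);R=T[:3,:3];t=T[:3,3]
    d=R.T@np.array([(u-c["cx"])/c["fx"],(v-c["cy"])/c["fy"],1]);o=-R.T@t
    return o+d*(z-o[2])/d[2]
def px(n,p):
    c=bot.calibration(n);T=np.array(c["camera_from_world"]);q=T[:3,:3]@np.array(p)+T[:3,3]
    return np.array([c["fx"]*q[0]/q[2]+c["cx"],c["fy"]*q[1]/q[2]+c["cy"]])
def tri(u1,v1,u2,v2):
    A=[];b=[]
    for n,u,v in(("top",u1,v1),("side",u2,v2)):
        c=bot.calibration(n);T=np.array(c["camera_from_world"])
        a=(u-c["cx"])/c["fx"];e=(v-c["cy"])/c["fy"]
        for r in (T[0]-a*T[2],T[1]-e*T[2]): A.append(r[:3]);b.append(-r[3])
    return np.linalg.lstsq(np.array(A),np.array(b),rcond=None)[0]
E
python3 - <<'E'
from h import *
snap("s0"); o=bot.get_obs(); print(o, bot.finger_overhang)
for n in("top","side"): 
    c=bot.calibration(n); print(c)
E
```

```text
pics
{'t': 0.1, 'q': array([ 1.21786687,  0.47768192,  0.02236024,  1.55633831, -0.01149832,
        1.10929426, -0.08306868]), 'joint_vel': array([-0.00072013, -0.00278475,  0.00082246, -0.00082672, -0.00106995,
       -0.00084595,  0.00102834]), 'joint_torque': array([ 4.73784108e-03, -5.97756457e+01,  1.61322344e+00, -2.81953919e+01,
        1.27287905e-02,  4.95780056e-03, -1.65163993e-05]), 'eef_pos': array([ 0.16347727, -0.65440152,  0.25245309]), 'tool_rot': array([-7.80788273e-04,  9.92514118e-01,  1.22127354e-01, -1.58465059e-04]), 'contact_force': array([ 0.34939573, -0.07901228, -0.40115088]), 'torque': array([-0.01603206, -0.02112056,  0.00669187]), 'gripper_width': 0.9946084495014129} 0.022
{'fx': 365.28643791398486, 'fy': 365.28643791398486, 'cx': 321.7078824375852, 'cy': 198.70289043929577, 'camera_from_world': array([[-0.00763308, -0.99994229, -0.0075603 ,  0.02855292],
       [-0.99091939,  0.00857873, -0.13418331,  0.61361563],
       [ 0.13424043,  0.00646742, -0.99092769,  0.90593152],
       [ 0.        ,  0.        ,  0.        ,  1.        ]])}
{'fx': 366.5809857047888, 'fy': 366.5809857047888, 'cx': 321.6592749575081, 'cy': 199.92274745521814, 'camera_from_world': array([[-0.98814865, -0.15249415, -0.01754347,  0.57210476],
       [-0.05800054,  0.47674606, -0.87712549,  0.14126154],
       [ 0.14212029, -0.86571284, -0.47994072,  0.94465816],
       [ 0.        ,  0.        ,  0.        ,  1.        ]])}
```

View pics/s0_top.png

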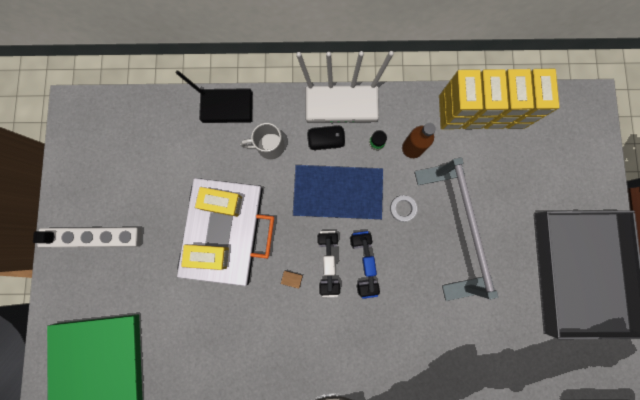

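View pics/s0_side.png

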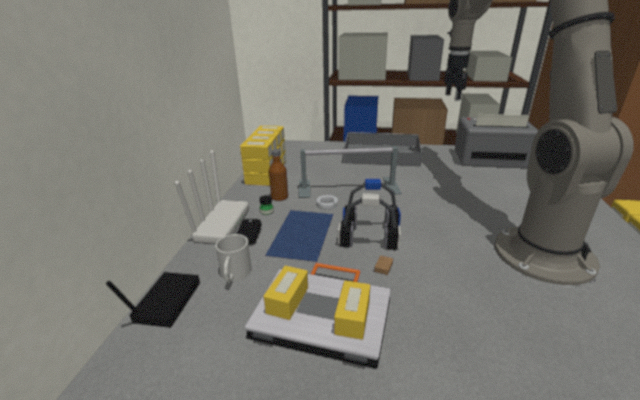

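The top picture shows two headsets (white ~330,265, blue ~369,267), two tissue boxes on the lid (217,201 and 204,257), the handle at ~(263,237), the mat at ~(338,192) and the rail bar from (460,162) to (491,293). I'll enlarge these areas.

```bash
python3 - <<'E'
from h import *
crop("s0","top",170,165,110,130,6) if 0 else None
im=cv2.imread("pics/s0_top.png")
def c(x,y,w_,h_,s,n): cv2.imwrite(f"pics/{n}.png",cv2.resize(im[y:y+h_,x:x+w_],None,fx=s,fy=s,interpolation=cv2.INTER_CUBIC))
c(170,170,120,120,5,"c1"); c(280,155,130,150,4,"c2"); c(400,140,110,170,3.5,"c3")
E
```

```text
(no output)
```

View pics/c1.png

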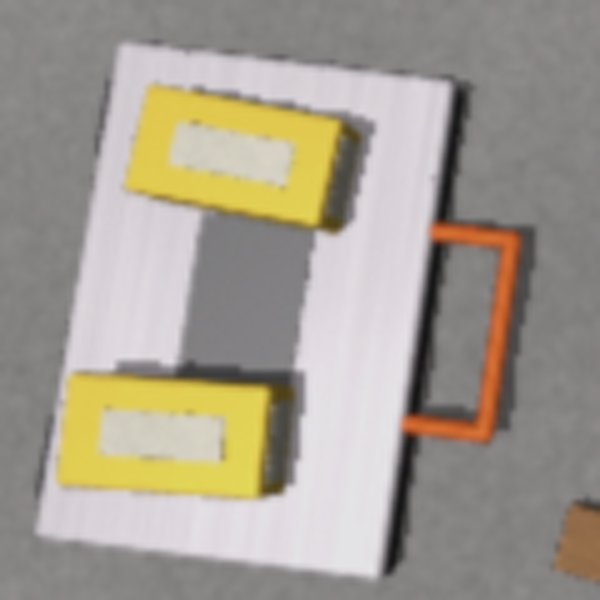

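View pics/c2.png

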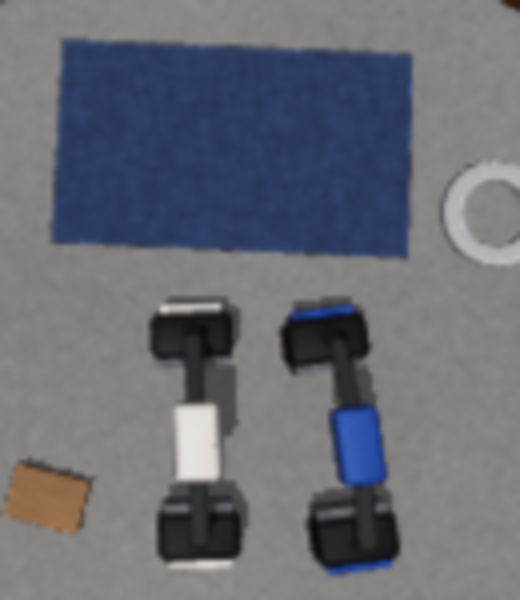

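View pics/c3.png

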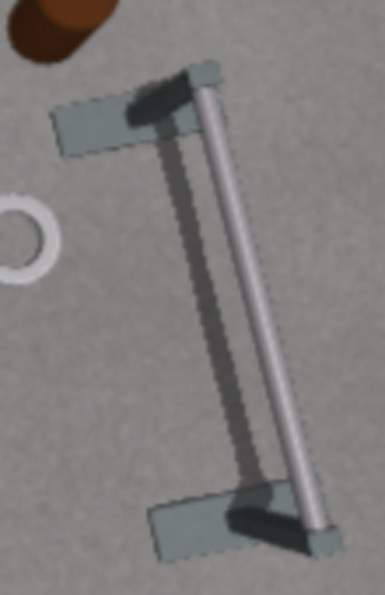

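```bash
python3 - <<'E'
from h import *
np.set_printoptions(precision=4,suppress=True)
def f(pts,x0,y0,s,z): return np.array([w("top",(a+.5)/s-.5+x0,(b+.5)/s-.5+y0,z) for a,b in pts])
def rep(n,P):
    print(n,P.mean(0)[:2]); 
    for i in range(len(P)):
        d=P[(i+1)%len(P)]-P[i]; print('   ',P[i][:2],'edge',np.hypot(d[0],d[1]).round(4),np.degrees(np.arctan2(d[1],d[0])).round(1))
rep("tissA",f([(152,84),(344,118),(318,228),(123,190)],170,170,5,.088))
rep("tissB",f([(70,372),(270,385),(258,498),(58,485)],170,170,5,.088))
rep("lid",f([(120,43),(455,82),(383,578),(38,533)],170,170,5,.038))
rep("handle",f([(510,236),(485,435)],170,170,5,.037))
rep("mat",f([(63,40),(411,53),(407,257),(53,242)],280,155,4,.003))
rep("c",f([(175,405),(218,403),(221,478),(176,482)],280,155,4,.150))
rep("b",f([(330,408),(375,404),(387,482),(342,488)],280,155,4,.150))
rep("rail",f([(205,74),(324,541)],400,140,3.5,.147))
rep("tape",f([(497,215)],280,155,4,.02))
rep("staple",f([(47,496)],280,155,4,.018))
rep("bottle",np.array([w("top",429,130,.17)]))
rep("mouse",np.array([w("top",326,138,.03)]))
rep("jar",np.array([w("top",378,140,.05)]))
rep("mug",np.array([w("top",268,138,.085)]))
E
```

```text
tissA [0.6052 0.2832]
    [0.641  0.3252] edge 0.0976 -100.6
    [0.623  0.2293] edge 0.0557 168.1
    [0.5685 0.2408] edge 0.0987 78.6
    [0.5881 0.3375] edge 0.0543 -13.2
tissB [0.4688 0.313 ]
    [0.4993 0.3599] edge 0.0979 -94.1
    [0.4923 0.2622] edge 0.0541 175.5
    [0.4384 0.2665] edge 0.0971 85.9
    [0.4452 0.3633] edge 0.0542 -3.7
lid [0.5338 0.2878]
    [0.6716 0.3601] edge 0.1782 -97.2
    [0.6493 0.1834] edge 0.2559 172.7
    [0.3955 0.216 ] edge 0.1774 82.4
    [0.419  0.3918] edge 0.2546 -7.2
handle [0.5173 0.1596]
    [0.5682 0.1538] edge 0.1025 173.5
    [0.4664 0.1655] edge 0.1025 -6.5
mat [ 0.6386 -0.0203]
    [0.7137 0.0951] edge 0.2377 -92.7
    [ 0.7025 -0.1423] edge 0.1394 177.2
    [ 0.5632 -0.1355] edge 0.2373 87.1
    [0.5752 0.1016] edge 0.1387 -2.7
c [0.449  0.0077]
    [0.4695 0.0201] edge 0.0242 -87.8
    [ 0.4704 -0.0041] edge 0.0414 -178.4
    [ 0.4291 -0.0052] edge 0.0252 94.6
    [0.4271 0.0199] edge 0.0424 0.3
b [ 0.4465 -0.0823]
    [ 0.4672 -0.0668] edge 0.0254 -85.4
    [ 0.4692 -0.0921] edge 0.0433 -172.7
    [ 0.4262 -0.0976] edge 0.0253 97.0
    [ 0.4231 -0.0725] edge 0.0444 7.4
rail [ 0.5343 -0.3244]
    [ 0.6859 -0.2956] edge 0.3086 -169.2
    [ 0.3827 -0.3533] edge 0.3086 10.8
tape [ 0.5891 -0.1929]
    [ 0.5891 -0.1929] edge 0.0 0.0
staple [0.4093 0.1037]
    [0.4093 0.1037] edge 0.0 0.0
bottle [ 0.7532 -0.2244]
    [ 0.7532 -0.2244] edge 0.0 0.0
mouse [0.7798 0.0108]
    [0.7798 0.0108] edge 0.0 0.0
jar [ 0.7668 -0.1254]
    [ 0.7668 -0.1254] edge 0.0 0.0
mug [0.7643 0.1581]
    [0.7643 0.1581] edge 0.0 0.0
```

Measured sizes agree with the given ones to about 2%: handle to notebook centre, mat 238x139, rail posts 309 apart. Headset_a is absent. I'll move the blue headset first.

Emit:
drive_tool --increments "0.008 0.016 0.01 -0.01;0.016 0.032 0.01 -0.01;0.016 0.032 0.01 -0.01;0.016 0.032 0.01 -0.01;0.016 0.032 0.01 -0.01;0.016 0.032 0 -0.01;0.016 0.032 0 -0.01;0.016 0.032 0 -0.01;0.016 0.032 0 -0.01;0.016 0.032 0 -0.01;0.016 0.032 0 -0.01;0.016 0.032 0 0" --grip 0.75 --squeeze 40

```text
t: 1.1
eef_pos: [0.3478, -0.2851, 0.3031]
tool_rot: [-0.0, 0.998, 0.067, -0.0]
contact_force: [0.5, -0.6, -0.2]
gripper_width: 0.749
```

Emit:
drive_tool --increments "0.014 0.029 0 0;0.014 0.029 0 0;0.014 0.029 0 0;0.014 0.029 -0.015 0;0.014 0.029 -0.02 0;0.014 0.029 -0.02 0;0.015 0.0285 -0.02 0;0 0 -0.02 0;0 0 -0.02 0;0 0 0 0;0 0 0 0" --grip 0.65

```text
t: 2.02
eef_pos: [0.4457, -0.0843, 0.1877]
tool_rot: [-0.0, 0.998, 0.067, -0.001]
contact_force: [0.2, 0.4, 0.4]
gripper_width: 0.644
```

```bash
python3 - <<'E'
from h import *
snap("s1"); print(bot.get_obs()["eef_pos"])
crop("s1","top",290,200,120,110,5);crop("s1","side",320,150,110,110,5)
E
```

```text
[ 0.44707924 -0.08478179  0.18928726]
```

View pics/s1_top_c290_200.png

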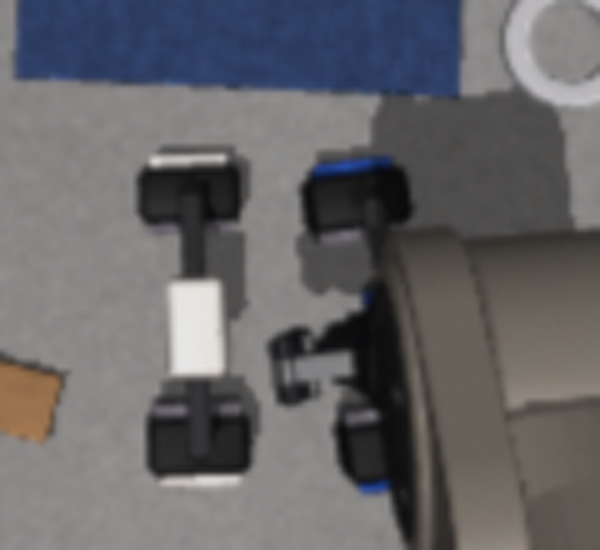

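View pics/s1_side_c320_150.png

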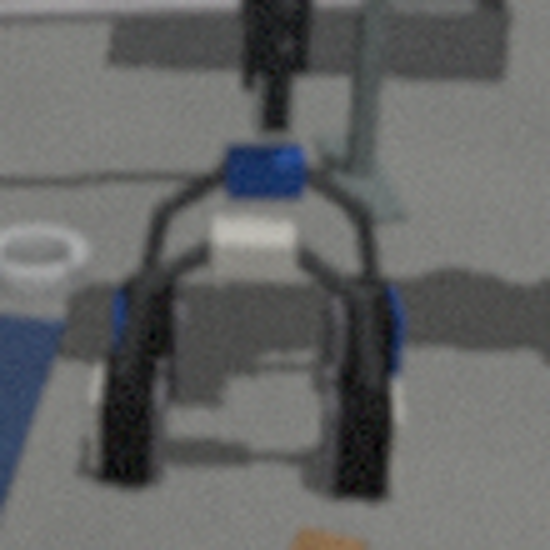

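The top view shows the open gripper above the blue pad, and the side view shows a finger just above it at crop (277,120). The alignment is plausible, so I'll descend and grip.

Emit:
drive_tool --increments "0 0.001 -0.013 0;0 0.001 -0.013 0;0 0 -0.013 0;0 0 0 0;0 0 0 0"

```text
t: 2.53
eef_pos: [0.4469, -0.0828, 0.1501]
tool_rot: [0.0, 0.998, 0.067, 0.0]
contact_force: [-0.0, -0.1, 0.9]
gripper_width: 0.654
```

Emit:
drive_tool --increments "0 0 0 0;0 0 0 0;0 0 0 0;0 0 0 0;0 0 0 0;0 0 0 0;0 0 0 0" --grip 0 --squeeze 40

```text
t: 3.12
eef_pos: [0.4475, -0.0823, 0.1504]
tool_rot: [0.0, 0.998, 0.067, 0.001]
contact_force: [-2.0, 1.2, 6.6]
gripper_width: 0.292
```

Emit:
drive_tool --increments "0 0 0.01 0;0 0 0.025 0;0 0 0.035 0;0 0 0.035 0;0 0 0.035 0;0 0 0.035 0;0 -0.01 0 -0.06;0 -0.02 0 -0.117;0 -0.025 0 -0.117;0 -0.025 0 -0.117;0 -0.025 0 -0.117;0 -0.02 0 -0.117"

```text
t: 4.12
eef_pos: [0.4458, -0.2093, 0.3248]
tool_rot: [0.0, 0.967, -0.256, -0.0]
contact_force: [-0.8, 0.3, -2.3]
gripper_width: 0.3
```

Emit:
drive_tool --increments "0 -0.02 0 -0.117;0 -0.02 0 -0.117;0 -0.02 0 -0.117;0.003 -0.02 0 -0.117;0.003 -0.02 0 -0.117;0.002 -0.02 0 -0.117;0 -0.012 0 -0.117;0 0 0 -0.055;0 0 0 0;0 0 0 0;0 0 0 0"

```text
t: 5.03
eef_pos: [0.4546, -0.3387, 0.3246]
tool_rot: [-0.0, 0.771, -0.637, -0.0]
contact_force: [0.1, 0.1, -2.0]
gripper_width: 0.291
```

```bash
python3 - <<'E'
from h import *
snap("s2"); o=bot.get_obs();print(o["eef_pos"],o["tool_rot"],o["gripper_width"],np.degrees(2*np.arctan2(o["tool_rot"][2],o["tool_rot"][1]))+90)
E
```

```text
[ 0.45464474 -0.33876951  0.32453294] [-1.01693455e-04  7.70590515e-01 -6.37330564e-01  1.36684594e-08] 0.29333647134896756 10.813893139088592
```

View pics/s2_top.png

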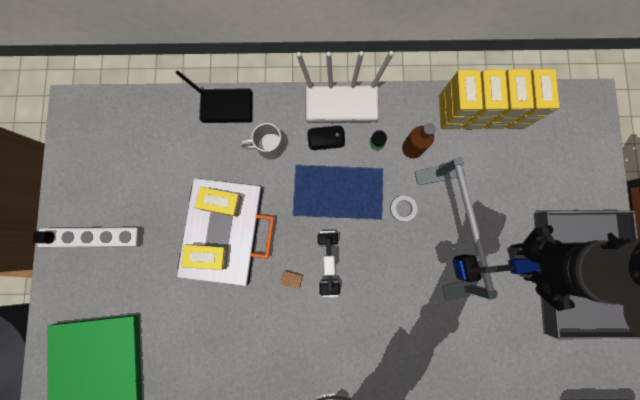

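View pics/s2_side.png

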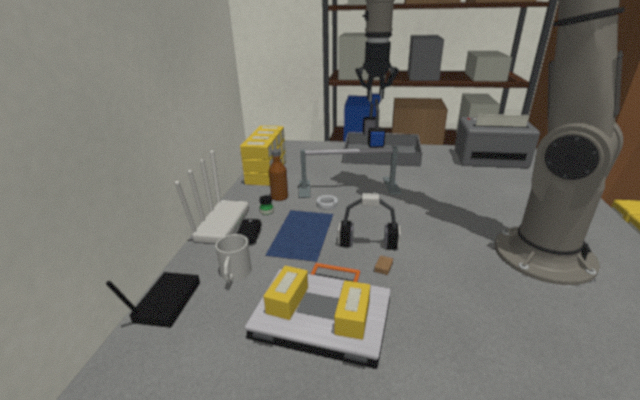

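```bash
python3 - <<'E'
from h import *
crop("s2","top",430,220,110,90,6);crop("s2","side",330,60,90,140,5)
p=np.array([.4546,-.3388]); n=np.array([-.1874,.9823]);b=np.array([.9823,.1874])
U=.3245-.150
for nm,a,z in(("crown",0,U+.15),("cup+ bottom",.062,U),("cup+ outer top",.077,U+.06),("cup- bottom",-.062,U),("cup- topout",-.077,U+.06)):
    q=np.r_[p+a*n,z]; t=px("top",q);s=px("side",q); print(nm,t.round(1),(t-[430,220])*6,s.round(1),(s-[330,60])*5)
E
```

```text
crown [527. 265.] [581.74105592 269.85103879] [375.6  94. ] [228.18204323 170.19066478]
cup+ bottom [461.1 267.5] [186.63187205 284.8411738 ] [376.3 146.4] [231.69458265 432.060613  ]
cup+ outer top [464.9 270.5] [209.51252629 303.15402447] [378.2 129.6] [241.06038704 347.86291119]
cup- bottom [516.7 256.2] [520.30575951 217.09957664] [370.4 133.9] [202.02561891 369.37517482]
cup- topout [539.5 255.4] [657.23911117 212.16715454] [370.5 115.6] [202.7492675  278.08619799]
```

View pics/s2_top_c430_220.png

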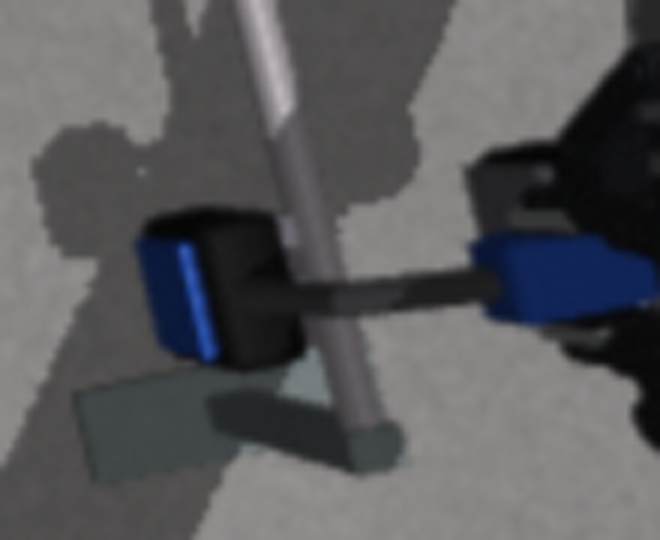

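View pics/s2_side_c330_60.png

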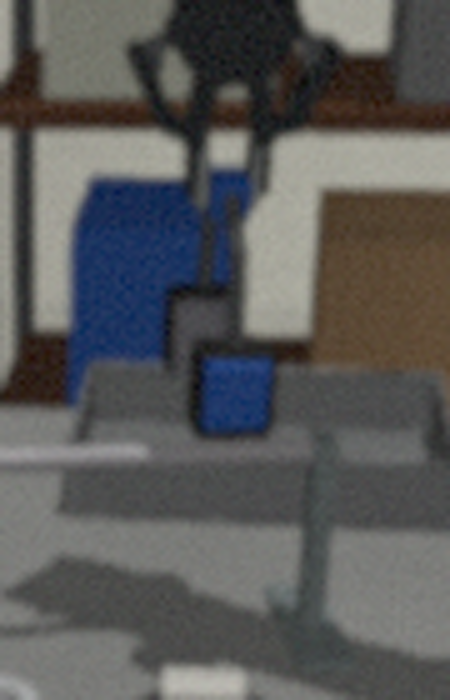

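It hangs upright: the cup's outer top edge shows at crop (197,302), against a prediction of (209,303). Lowering it over the bar.

Emit:
drive_tool --increments "0.001 -0.0005 -0.02 0;0 0 -0.025 0;0 0 -0.03 0;0 0 -0.03 0;0 0 -0.02 0;0 0 -0.012 0;0 0 -0.006 0;0 0 -0.004 0;0 0 0 0;0 0 0 0"

```text
t: 5.97
eef_pos: [0.4563, -0.3403, 0.1785]
tool_rot: [-0.0, 0.77, -0.638, 0.001]
contact_force: [0.5, 0.4, -1.7]
gripper_width: 0.297
```

Emit:
drive_tool --increments "0 0 -0.003 0;0 0 -0.003 0;0 0 -0.002 0;0 0 0 0;0 0 0 0"

```text
t: 6.38
eef_pos: [0.4562, -0.3403, 0.1711]
tool_rot: [-0.0, 0.77, -0.638, 0.001]
contact_force: [-3.0, 2.2, 9.6]
gripper_width: 0.295
```

Emit:
drive_tool --increments "0 0 0.001 0;0 0 0 0;0 0 0 0;0 0 0 0" --grip 0.6

```text
t: 6.72
eef_pos: [0.4556, -0.3399, 0.1703]
tool_rot: [-0.0, 0.77, -0.638, 0.0]
contact_force: [0.2, -0.4, -0.3]
gripper_width: 0.602
```

Emit:
drive_tool --increments "0 0 0.015 0;0 0 0.025 0;0 0 0.03 0;0 0 0.03 0;0 0.02 0.02 0.06;0 0.035 0.01 0.117;0 0.035 0 0.117;0 0.035 0 0.117;0 0.035 0 0.117;0 0.035 0 0.117;0 0.035 0 0.117;0 0.035 0 0.117"

```text
t: 7.72
eef_pos: [0.4552, -0.0733, 0.3003]
tool_rot: [0.0, 0.969, -0.247, 0.0]
contact_force: [0.1, 0.3, 0.3]
gripper_width: 0.601
```

```bash
python3 - <<'E'
from h import *
snap("s3"); o=bot.get_obs();print(o["eef_pos"],o["gripper_width"],np.degrees(2*np.arctan2(o["tool_rot"][2],o["tool_rot"][1]))+90)
crop("s3","top",290,140,220,180,3.5);crop("s3","side",280,100,150,120,5)
E
```

```text
[ 0.45569953 -0.06885813  0.30063147] 0.5968359804224064 61.762526334892534
```

View pics/s3_top_c290_140.png

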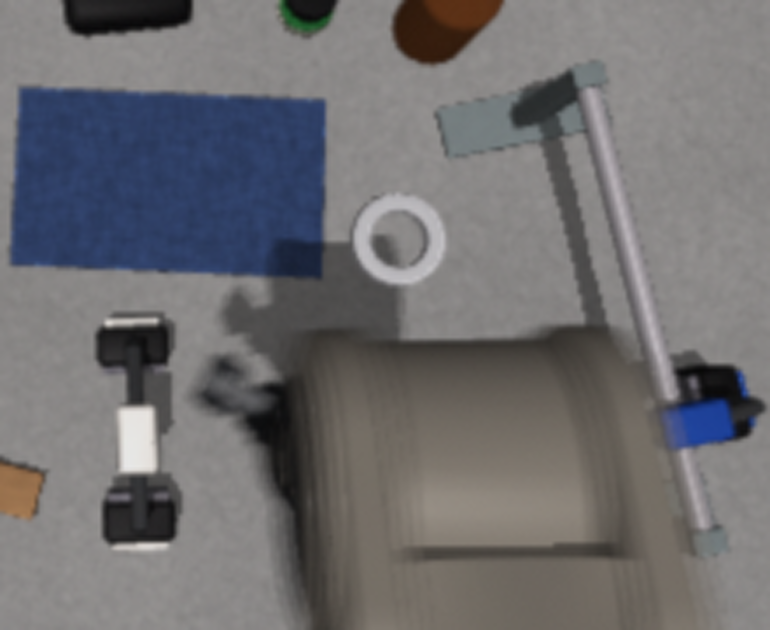

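View pics/s3_side_c280_100.png

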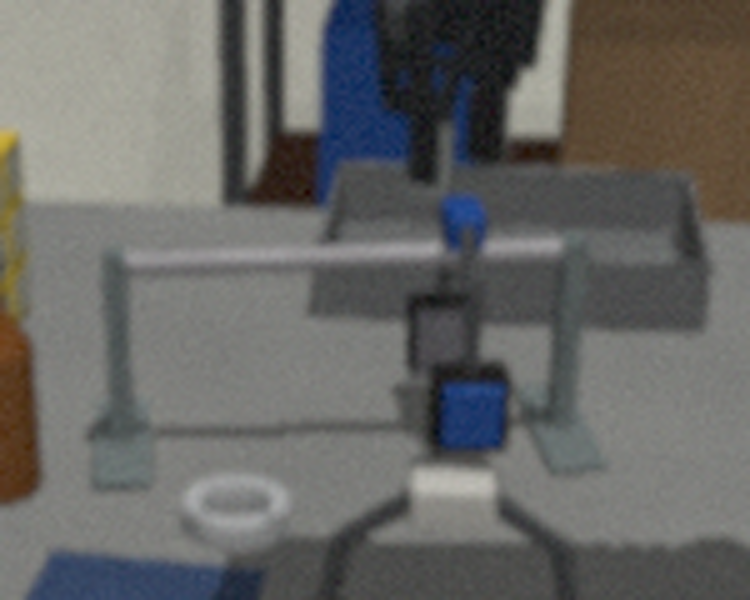

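The blue headset is draped upright on the bar (side crop: pad at (463,220) on the bar, both cups below it). Next the white one.

Emit:
drive_tool --increments "0 0.02 0 0.117;-0.002 0.02 0 0.117;-0.003 0.02 -0.02 0.117;-0.002 0.015 -0.03 0.117;0 0 -0.03 0.055;0 0 -0.03 0;0 0 0 0;0 0 0 0;0 0 0 0" --grip 0.65

```text
t: 8.57
eef_pos: [0.4496, -0.0001, 0.1916]
tool_rot: [-0.0, 1.0, 0.008, 0.001]
contact_force: [-0.3, 0.6, 0.7]
gripper_width: 0.65
```

Emit:
drive_tool --increments "0 0.004 0 0.01;0 0.0035 0 0;0 0 -0.014 0;0 0 -0.014 0;0 0 -0.0135 0;0 0 0 0;0 0 0 0"

```text
t: 9.15
eef_pos: [0.4488, 0.0079, 0.1494]
tool_rot: [-0.0, 1.0, 0.014, 0.0]
contact_force: [1.0, 0.4, -1.1]
gripper_width: 0.648
```

Emit:
drive_tool --increments "0 0 0 0;0 0 0 0;0 0 0 0;0 0 0 0;0 0 0 0;0 0 0 0" --grip 0

```text
t: 9.65
eef_pos: [0.4496, 0.008, 0.1499]
tool_rot: [-0.0, 1.0, 0.014, 0.001]
contact_force: [-0.1, 1.4, 7.5]
gripper_width: 0.296
```

Emit:
drive_tool --increments "0 0 0.01 0;0 0 0.025 0;0 0 0.035 0;0 0 0.04 0;0 0 0.04 0;0.005 0 0.035 -0.06;0.01 -0.01 0 -0.117;0.015 -0.015 0 -0.117;0.015 -0.02 0 -0.117;0.015 -0.02 0 -0.117;0.015 -0.02 0 -0.117;0.015 -0.02 0 -0.117"

```text
t: 10.65
eef_pos: [0.5384, -0.0985, 0.3339]
tool_rot: [0.0, 0.932, -0.362, -0.001]
contact_force: [-0.0, -0.3, -1.6]
gripper_width: 0.297
```

Emit:
drive_tool --increments "0.01 -0.02 0 -0.117;0.008 -0.025 0 -0.117;0.004 -0.025 0 -0.117;0.002 -0.025 0 -0.117;0 -0.03 0 -0.117;0 -0.03 0 -0.117;0 -0.025 0 -0.063;0 -0.02 0 0;0 -0.015 0 0;0 -0.007 0 0;0 0 0 0;0 0 0 0"

```text
t: 11.65
eef_pos: [0.5628, -0.3183, 0.3337]
tool_rot: [-0.0, 0.732, -0.681, -0.001]
contact_force: [0.7, 1.1, -2.1]
gripper_width: 0.295
```

```bash
python3 - <<'E'
from h import *
snap("s4"); o=bot.get_obs();print(o["eef_pos"],o["gripper_width"],np.degrees(2*np.arctan2(o["tool_rot"][2],o["tool_rot"][1]))+90)
crop("s4","top",290,140,220,180,3.5);crop("s4","side",270,50,150,160,3.5)
E
```

```text
[ 0.56316312 -0.31731529  0.33387949] 0.29937233547762176 4.261915847779051
```

View pics/s4_top_c290_140.png

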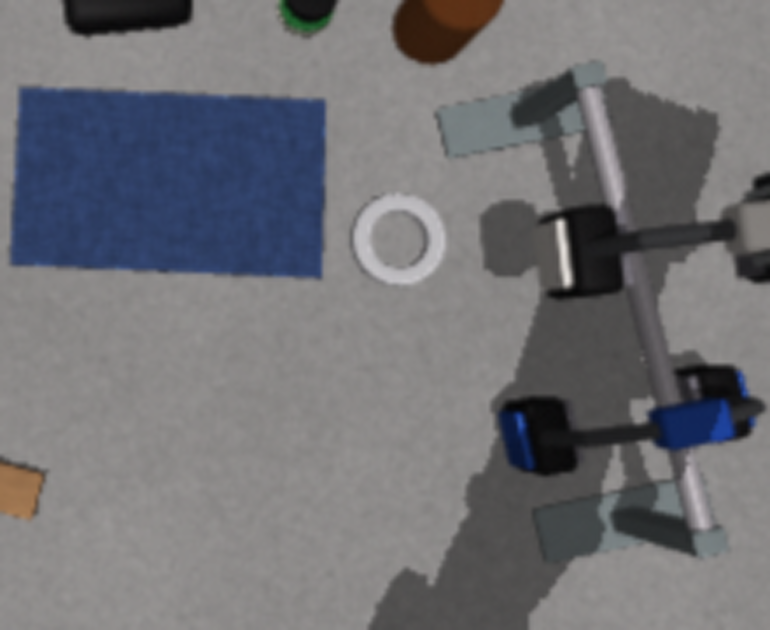

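View pics/s4_side_c270_50.png

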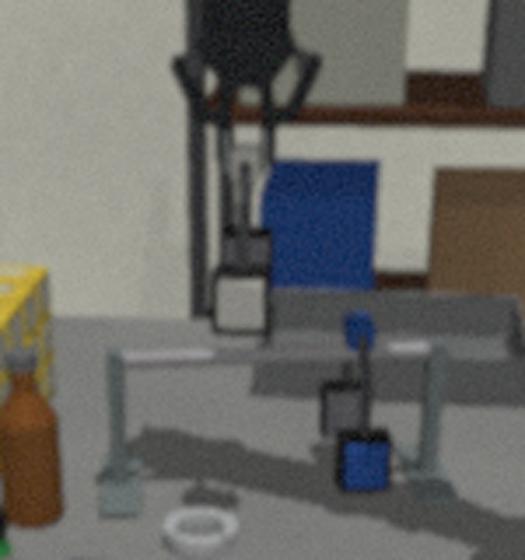

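I over-rotated by 6.5° (jaw 4.3°, should be 10.8°). I'll correct that, then lower.

Emit:
drive_tool --increments "0.0006 -0.001 0 0.06;0 0 0 0.054;0 0 -0.015 0;0 0 -0.03 0;0 0 -0.035 0;0 0 -0.03 0;0 0 -0.02 0;0 0 -0.015 0;0 0 -0.01 0;0 0 0 0;0 0 0 0"

```text
t: 12.67
eef_pos: [0.5637, -0.3196, 0.1792]
tool_rot: [-0.0, 0.77, -0.638, -0.0]
contact_force: [-0.2, -0.1, -3.3]
gripper_width: 0.296
```

Emit:
drive_tool --increments "0 0 -0.004 0;0 0 -0.002 0;0 0 -0.001 0;0 0 0 0;0 0 0 0"

```text
t: 13.08
eef_pos: [0.5633, -0.3205, 0.1721]
tool_rot: [-0.0, 0.77, -0.639, 0.0]
contact_force: [0.4, 0.8, -2.7]
gripper_width: 0.294
```

Emit:
drive_tool --increments "0 0 -0.001 0;0 0 -0.001 0;0 0 0 0;0 0 0 0"

```text
t: 13.42
eef_pos: [0.5635, -0.3205, 0.1706]
tool_rot: [-0.0, 0.77, -0.639, 0.0]
contact_force: [-2.3, 0.8, 4.8]
gripper_width: 0.296
```

Emit:
drive_tool --increments "0 0 0 0;0 0 0 0;0 0 0 0;0 0 0 0" --grip 0.6

```text
t: 13.75
eef_pos: [0.5632, -0.3204, 0.1697]
tool_rot: [-0.0, 0.77, -0.639, 0.0]
contact_force: [-0.0, 0.1, 0.4]
gripper_width: 0.603
```

Emit:
drive_tool --increments "0 0 0.015 0;0 0 0.025 0;0 0 0.03 0;0 0 0.03 0;0 0.02 0.02 -0.03;0 0.035 0.01 -0.05;0.007 0.04 0 -0.05;0.007 0.04 0 -0.05;0.007 0.04 0 -0.05;0.007 0.04 0 -0.05;0.007 0.04 0 -0.05;0.007 0.04 0 -0.05" --grip 0.9

```text
t: 14.75
eef_pos: [0.5883, -0.1197, 0.2904]
tool_rot: [-0.006, -0.679, 0.734, 0.009]
contact_force: [0.2, -1.1, -0.6]
gripper_width: 0.899
```

```bash
python3 - <<'E'
from h import *
snap("s5"); o=bot.get_obs();print(o["eef_pos"],o["gripper_width"],np.degrees(2*np.arctan2(o["tool_rot"][2],o["tool_rot"][1]))+90)
crop("s5","top",170,170,120,120,5);crop("s5","side",270,50,150,160,3.5)
E
```

```text
[ 0.58992046 -0.11293543  0.28939188] 0.8922309222936032 356.1520747056228
```

View pics/s5_top.png

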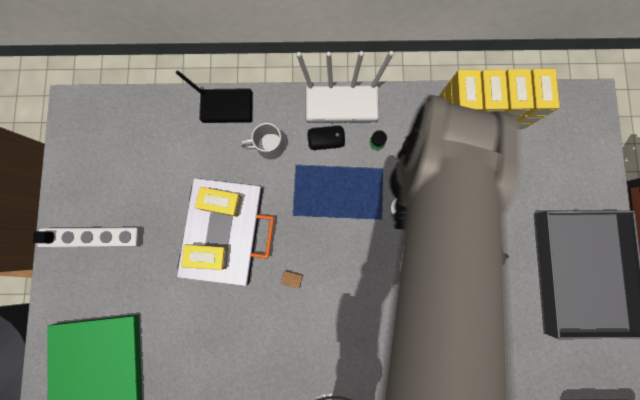

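View pics/s5_side.png

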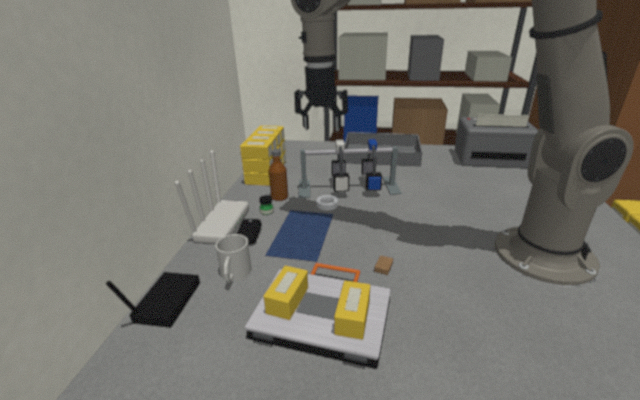

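View pics/s5_top_c170_170.png

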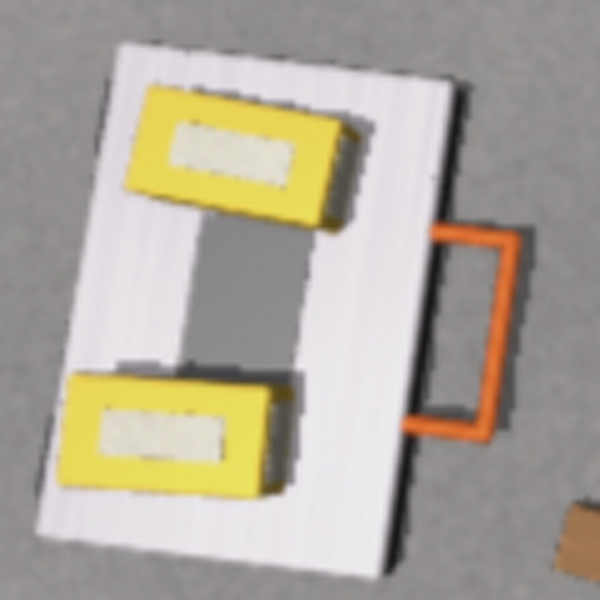

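Both headsets hang on the bar (side: white ~(341,165), blue ~(373,165)). The tissue boxes haven't moved. Moving to tissue_a.

Emit:
drive_tool --increments "0.002 0.04 0 -0.015;0.002 0.04 0 -0.015;0.002 0.04 0 -0.015;0.002 0.04 0 -0.015;0.002 0.04 0 -0.015;0.002 0.04 0 -0.015;0.002 0.04 0 -0.015;0.001 0.04 0 -0.01;0 0.04 0 0;0 0.02 0 0;0 0.01 0 0;0 0 0 0" --grip 1

```text
t: 15.85
eef_pos: [0.6057, 0.2217, 0.2748]
tool_rot: [-0.006, -0.65, 0.76, 0.019]
contact_force: [-0.3, -0.5, -0.4]
gripper_width: 0.995
```

Emit:
drive_tool --increments "0 0 -0.02 0;0 0 -0.03 0;0 0 -0.03 0;0 0 -0.03 0;0 0 -0.01 0;0 0 0 0;0 0 0 0"

```text
t: 16.43
eef_pos: [0.6061, 0.2202, 0.1581]
tool_rot: [-0.004, -0.649, 0.761, 0.019]
contact_force: [-0.0, -0.6, 0.4]
gripper_width: 1.0
```

```bash
python3 - <<'E'
from h import *
o=bot.get_obs();print(o["eef_pos"],o["gripper_width"],np.degrees(2*np.arctan2(o["tool_rot"][2],o["tool_rot"][1]))+90,o["q"])
E
```

```text
[0.60613557 0.2201739  0.15814742] 1.000266781113338 350.8978025518194 [-1.18448929  1.01091858  1.33271375  1.750456   -1.04642659  1.31200934
 -2.88206699]
```

The wrist is near its limit (q7 -2.88). I'll unwind by a half turn, which gives the same grasp.

Emit:
drive_tool --increments "0 0 0.02 0.12;0 0 0.02 0.12;0 0 0 0.12;0 0 0 0.12;0 0 0 0.12;0 0 0 0.12;0 0 0 0.12;0 0 0 0.12;0 0 0 0.12;0 0 0 0.12;0 0 0 0.12;0 0 0 0.12"

```text
t: 17.43
eef_pos: [0.6069, 0.2208, 0.1997]
tool_rot: [0.015, 0.99, -0.141, -0.009]
contact_force: [0.1, -0.6, -0.0]
gripper_width: 0.998
```

Emit:
drive_tool --increments "0 0.01 0 0.12;0 0.01 0 0.12;0 0.01 0 0.12;0 0.01 0 0.12;0 0.01 0 0.12;0 0.01 0 0.12;0 0.003 0 0.12;0 0 0 0.12;0 0 0 0.12;0 0 0 0.12;0 0 0 0.12;0 0 0 0.12"

```text
t: 18.43
eef_pos: [0.6073, 0.2834, 0.1998]
tool_rot: [0.02, 0.837, 0.546, 0.004]
contact_force: [0.0, 0.4, 0.5]
gripper_width: 1.002
```

```bash
cat >> h.py <<'E'
def st():
    o=bot.get_obs();r=o["tool_rot"]; a=np.degrees(2*np.arctan2(r[2],r[1]))+90
    print(o["t"],o["eef_pos"].round(4),"gw",round(o["gripper_width"],3),"jaw",round((a+90)%360-90,2),"q",o["q"].round(2),"rot",r.round(3),"F",o["contact_force"].round(1))
E
python3 -c "
from h import *
st()"
```

```text
18.4333 [0.6073 0.2834 0.1998] gw 1.002 jaw 156.27 q [-1.06  0.62  0.76  1.67 -0.44  1.03 -0.58] rot [0.02  0.837 0.546 0.004] F [0.  0.4 0.5]
```

Emit:
drive_tool --increments "-0.001 0 0 0.104;-0.001 0 0 0.104;0 0 -0.02 0;0 0 -0.02 0;0 0 -0.02 0;0 0 -0.02 0;0 0 -0.02 0;0 0 0 0;0 0 0 0"

```text
t: 19.18
eef_pos: [0.6046, 0.2839, 0.0983]
tool_rot: [0.019, 0.778, 0.629, 0.004]
contact_force: [0.6, -0.4, 0.4]
gripper_width: 1.0
```

```bash
python3 - <<'E'
from h import *
snap("s6");st()
crop("s6","top",170,150,120,120,5);crop("s6","side",230,180,180,160,4)
E
```

```text
19.2833 [0.6053 0.2847 0.0993] gw 0.998 jaw 167.93 q [-0.98  0.71  0.63  1.73 -0.49  0.84 -0.35] rot [0.019 0.777 0.629 0.006] F [ 0.6  0.5 -0.8]
```

View pics/s6_top_c170_150.png

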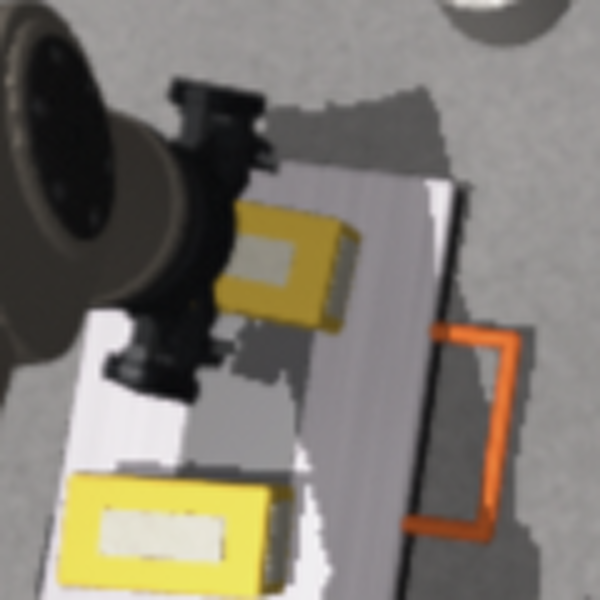

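View pics/s6_side_c230_180.png

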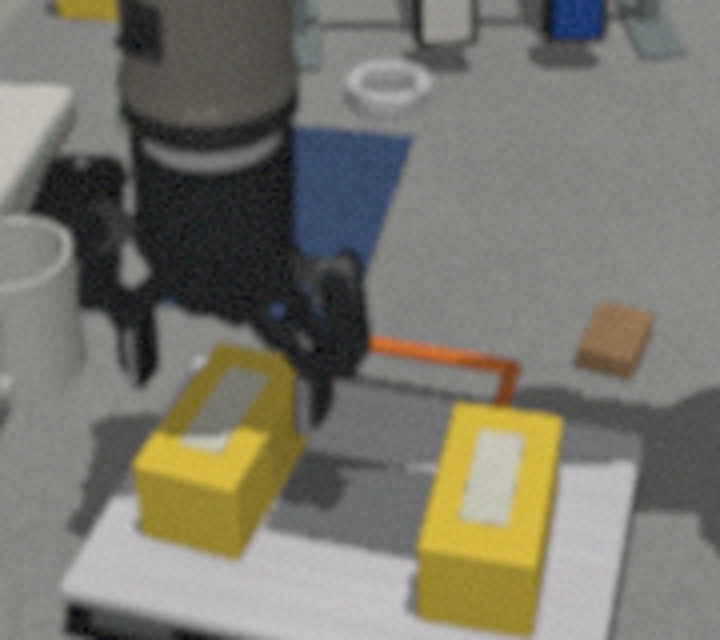

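The fingers straddle the far box, one on each side. Descend and grip.

Emit:
drive_tool --increments "0 -0.001 -0.015 0;0 0 -0.015 0;0 0 0 0;0 0 0 0"

```text
t: 19.62
eef_pos: [0.6026, 0.2839, 0.0655]
tool_rot: [0.019, 0.777, 0.629, 0.003]
contact_force: [0.2, -0.2, 0.4]
gripper_width: 1.001
```

Emit:
drive_tool --increments "0 0 0 0;0 0 0 0;0 0 0 0;0 0 0 0;0 0 0 0;0 0 0 0" --grip 0 --squeeze 30

```text
t: 20.12
eef_pos: [0.604, 0.2843, 0.0676]
tool_rot: [0.019, 0.777, 0.629, 0.004]
contact_force: [-1.1, -0.7, 5.5]
gripper_width: 0.644
```

Emit:
drive_tool --increments "0 0 0.01 0;0 0 0.025 0;0 0 0.035 0;0 0 0.035 0;0 -0.02 0.02 -0.11;0.004 -0.03 0 -0.11;0.004 -0.03 0 -0.11;0.004 -0.03 0 -0.11;0.004 -0.03 0 -0.11;0.004 -0.03 0 -0.11;0.004 -0.03 0 -0.11;0.004 -0.03 0 -0.11"

```text
t: 21.12
eef_pos: [0.6313, 0.0531, 0.1921]
tool_rot: [0.018, 0.972, 0.236, -0.005]
contact_force: [-0.2, 0.3, -2.6]
gripper_width: 0.649
```

Emit:
drive_tool --increments "0.004 -0.03 0 -0.11;0 -0.03 0 -0.11;0 -0.03 0 -0.11;0 -0.02 0 -0.11;0 -0.015 0 -0.09;0 -0.007 0 0;0 0 -0.02 0;0 0 -0.025 0;0 0 -0.025 0;0 0 0 0;0 0 0 0"

```text
t: 22.03
eef_pos: [0.6349, -0.0768, 0.1211]
tool_rot: [0.017, 1.0, -0.023, -0.011]
contact_force: [0.2, 0.6, -1.7]
gripper_width: 0.648
```

```bash
python3 -c "
from h import *
st()"
```

```text
22.0333 [ 0.6349 -0.0768  0.1211] gw 0.648 jaw 87.38 q [-0.62  0.8   0.96  1.78 -0.73  0.99 -0.98] rot [ 0.017  1.    -0.023 -0.011] F [ 0.2  0.6 -1.7]
```

Emit:
drive_tool --increments "0.001 -0.001 -0.025 0;0 0 -0.025 0;0 0 -0.02 0;0 0 -0.01 0;0 0 -0.004 0;0 0 0 0;0 0 0 0"

```text
t: 22.62
eef_pos: [0.6376, -0.0791, 0.0393]
tool_rot: [0.017, 1.0, -0.024, -0.008]
contact_force: [-0.5, 0.4, -0.8]
gripper_width: 0.648
```

Emit:
drive_tool --increments "0 0 -0.002 0;0 0 -0.001 0;0 0 -0.001 0;0 0 0 0"

```text
t: 22.95
eef_pos: [0.6366, -0.0788, 0.0339]
tool_rot: [0.017, 1.0, -0.024, -0.009]
contact_force: [0.1, -0.1, -1.8]
gripper_width: 0.645
```

Emit:
drive_tool --increments "0 0 -0.001 0;0 0 -0.001 0;0 0 0 0;0 0 0 0"

```text
t: 23.28
eef_pos: [0.6367, -0.0789, 0.0326]
tool_rot: [0.016, 1.0, -0.024, -0.009]
contact_force: [-2.8, 0.9, 5.9]
gripper_width: 0.645
```

Emit:
drive_tool --increments "0 0 0 0;0 0 0 0;0 0 0 0;0 0 0 0" --grip 1

```text
t: 23.62
eef_pos: [0.6365, -0.0788, 0.0316]
tool_rot: [0.017, 1.0, -0.024, -0.009]
contact_force: [0.0, -0.1, -0.3]
gripper_width: 1.004
```

Emit:
drive_tool --increments "0 0 0.015 0;0 0 0.025 0;0 0 0.035 0;0 0 0.035 0;-0.01 0.03 0.02 0.11;-0.015 0.03 0 0.11;-0.015 0.03 0 0.11;-0.015 0.03 0 0.11;-0.015 0.03 0 0.11;-0.015 0.03 0 0.11;-0.015 0.03 0 0.11;-0.015 0.03 0 0.11"

```text
t: 24.62
eef_pos: [0.5207, 0.1622, 0.1627]
tool_rot: [0.019, 0.914, 0.406, -0.001]
contact_force: [0.6, -0.1, 0.5]
gripper_width: 0.997
```

```bash
python3 - <<'E'
from h import *
snap("s7");st()
E
```

```text
24.7167 [0.5191 0.1671 0.162 ] gw 0.999 jaw 138.28 q [-1.11  0.51  0.88  1.99 -0.48  0.86 -0.7 ] rot [ 0.017  0.912  0.409 -0.001] F [0.4 1.3 0.4]
```

View pics/s7_top.png

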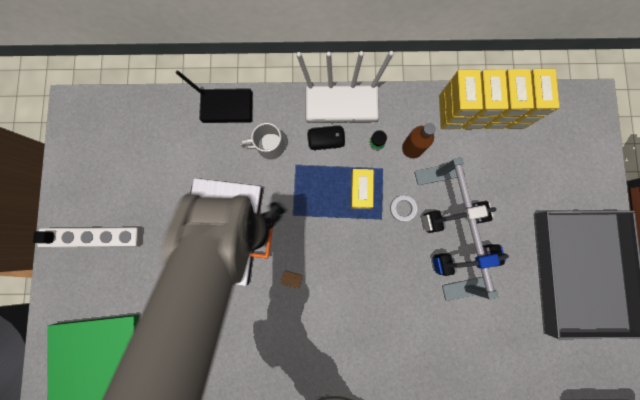

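View pics/s7_side.png

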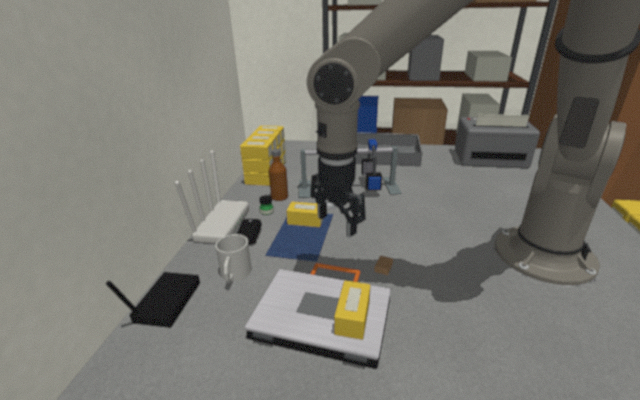

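Box A sits inside the mat at (363,188) and box B hasn't moved. Now B.

Emit:
drive_tool --increments "-0.009 0.025 0 0.109;-0.009 0.025 0 0.109;-0.009 0.025 0 0.109;-0.009 0.025 0 0.109;-0.009 0.025 0 0.109;-0.005 0.02 0 0.109;0 0 0 0;0 0 -0.02 0;0 0 -0.02 0;0 0 -0.02 0;0 0 0 0;0 0 0 0"

```text
t: 25.72
eef_pos: [0.4719, 0.3047, 0.1018]
tool_rot: [0.019, 0.737, 0.675, 0.004]
contact_force: [-0.0, 0.2, -0.3]
gripper_width: 0.999
```

```bash
python3 - <<'E'
from h import *
snap("s8");st()
crop("s8","top",170,170,120,120,5);crop("s8","side",230,180,180,160,4)
E
```

```text
25.8167 [0.4727 0.3057 0.103 ] gw 1.002 jaw 175.0 q [-1.19  0.56  0.64  1.99 -0.44  0.72 -0.37] rot [0.019 0.737 0.675 0.006] F [-0.1  0.4  1.1]
```

View pics/s8_top_c170_170.png

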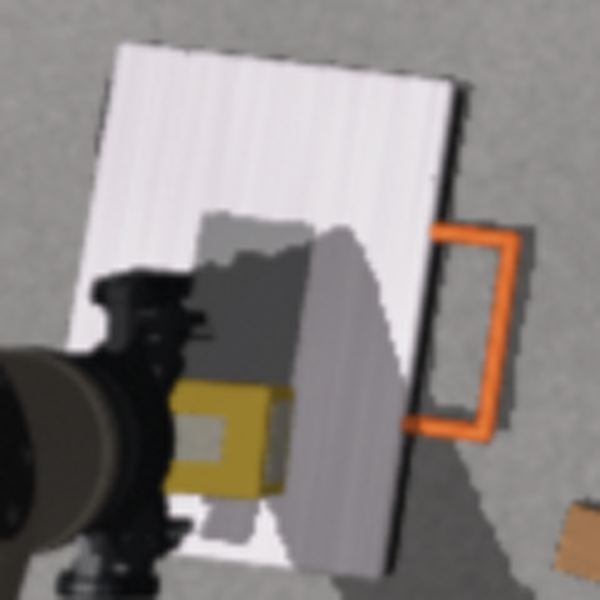

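View pics/s8_side_c230_180.png

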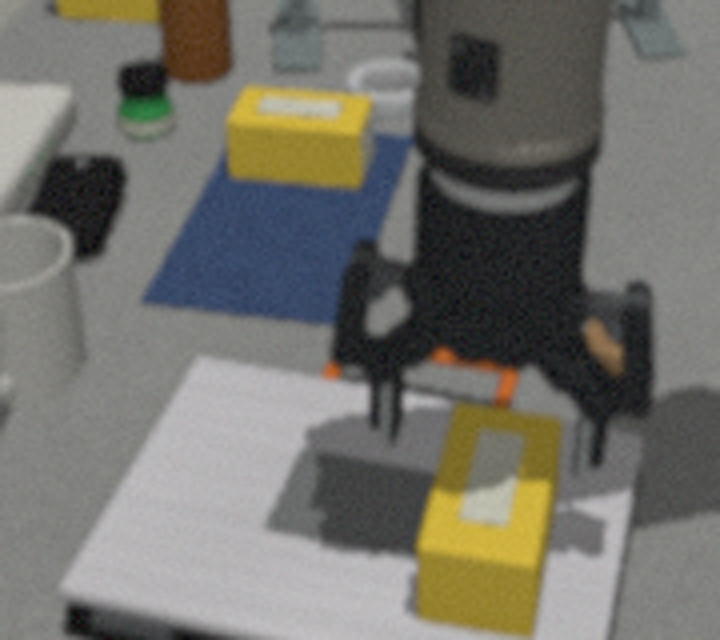

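Emit:
drive_tool --increments "-0.003 0.007 0 0.015;0 0 -0.017 0;0 0 -0.017 0;0 0 0 0;0 0 0 0"

```text
t: 26.23
eef_pos: [0.4684, 0.3135, 0.0681]
tool_rot: [0.018, 0.731, 0.682, 0.005]
contact_force: [0.2, -0.6, 0.9]
gripper_width: 0.999
```

Emit:
drive_tool --increments "0 0 0 0;0 0 0 0;0 0 0 0;0 0 0 0;0 0 0 0;0 0 0 0" --grip 0 --squeeze 30

```text
t: 26.73
eef_pos: [0.469, 0.3136, 0.0691]
tool_rot: [0.018, 0.731, 0.682, 0.006]
contact_force: [-0.3, -0.8, 7.6]
gripper_width: 0.643
```

Emit:
drive_tool --increments "0 0 0.01 0;0 0 0.025 0;0 0 0.035 0;0 0 0.035 0;0.01 -0.015 0.02 -0.119;0.014 -0.022 0 -0.119;0.014 -0.022 0 -0.119;0.014 -0.022 0 -0.119;0.014 -0.022 0 -0.119;0.014 -0.022 0 -0.119;0.014 -0.022 0 -0.119;0.014 -0.022 0 -0.119"

```text
t: 27.73
eef_pos: [0.577, 0.1433, 0.1937]
tool_rot: [0.018, 0.963, 0.268, -0.004]
contact_force: [0.9, 0.2, -0.8]
gripper_width: 0.644
```

Emit:
drive_tool --increments "0.014 -0.022 0 -0.119;0.014 -0.022 0 -0.119;0.014 -0.022 0 -0.119;0.014 -0.022 0 -0.119;0.012 -0.019 0 -0.119;0 0 0 0;0 0 -0.02 0;0 0 -0.03 0;0 0 -0.03 0;0 0 0 0;0 0 0 0"

```text
t: 28.65
eef_pos: [0.6435, 0.0378, 0.1124]
tool_rot: [0.017, 1.0, -0.023, -0.011]
contact_force: [0.1, -0.5, -0.5]
gripper_width: 0.65
```

```bash
python3 -c "
from h import *
st()"
```

```text
28.65 [0.6435 0.0378 0.1124] gw 0.65 jaw 87.39 q [-0.79  0.82  0.97  1.77 -0.76  1.   -1.15] rot [ 0.017  1.    -0.023 -0.011] F [ 0.1 -0.5 -0.5]
```

Emit:
drive_tool --increments "-0.002 0 -0.025 0;0 0 -0.025 0;0 0 -0.018 0;0 0 -0.006 0;0 0 -0.002 0;0 0 0 0;0 0 0 0;0 0 -0.001 0;0 0 -0.001 0;0 0 0 0"

```text
t: 29.48
eef_pos: [0.6428, 0.0373, 0.0352]
tool_rot: [0.017, 1.0, -0.023, -0.009]
contact_force: [-1.1, 0.5, -0.6]
gripper_width: 0.646
```

Emit:
drive_tool --increments "0 0 -0.001 0;0 0 -0.001 0;0 0 0 0;0 0 0 0"

```text
t: 29.82
eef_pos: [0.6428, 0.0371, 0.0342]
tool_rot: [0.016, 1.0, -0.023, -0.009]
contact_force: [-4.1, 0.4, 11.0]
gripper_width: 0.646
```

Emit:
drive_tool --increments "0 0 0 0;0 0 0 0;0 0 0 0;0 0 0 0" --grip 1

```text
t: 30.15
eef_pos: [0.6424, 0.0372, 0.0325]
tool_rot: [0.017, 1.0, -0.023, -0.009]
contact_force: [-0.8, -0.0, 0.1]
gripper_width: 0.998
```

Emit:
drive_tool --increments "0 0 0.015 0;0 0 0.025 0;0 0 0.035 0;0 0 0.035 0;0 0 0.03 0.119;-0.005 0.005 0.02 0.119;-0.005 0.005 0 0.119;-0.005 0.005 0 0.119;-0.005 0.005 0 0.119;-0.005 0.005 0 0.119;-0.005 0.005 0 0.119;-0.005 0.005 0 0.119"

```text
t: 31.15
eef_pos: [0.6073, 0.072, 0.1937]
tool_rot: [0.019, 0.898, 0.44, -0.0]
contact_force: [0.3, -0.0, 0.6]
gripper_width: 0.998
```

Emit:
drive_tool --increments "-0.005 0.005 0 0.119;-0.005 0.005 0 0.119;-0.005 0.005 0 0.119;-0.005 0.005 0 0.119;-0.005 0.005 0 0.119;-0.005 0.005 0 0.119;-0.005 0.005 0 0.119;-0.005 0.005 0 0.119;-0.005 0.005 0 0.119;-0.005 0.005 0 0.119;-0.005 0.005 0 0.119;-0.005 0.005 0 0.119" --grip 0.4

```text
t: 32.15
eef_pos: [0.5474, 0.1316, 0.1936]
tool_rot: [0.015, 0.391, 0.92, 0.012]
contact_force: [0.7, -0.1, -0.1]
gripper_width: 0.401
```

Emit:
drive_tool --increments "-0.01 0.005 0 0.119;-0.01 0.005 0 0.119;-0.005 0.005 0 0.119;-0.005 0.005 0 0.119;-0.005 0.005 0 0.119;0 0.002 0 0.1;0 0 0 0;0 0 0 0;0 0 0 0"

```text
t: 32.9
eef_pos: [0.5128, 0.1585, 0.1931]
tool_rot: [0.01, 0.059, 0.998, 0.016]
contact_force: [0.2, 0.1, 0.4]
gripper_width: 0.403
```

```bash
python3 - <<'E'
from h import *
snap("s9");st()
E
```

```text
33.0 [0.5127 0.1587 0.1928] gw 0.398 jaw 263.37 q [-0.66  0.31  0.31  1.98 -0.16  0.83  1.19] rot [0.01  0.058 0.998 0.016] F [-0.1  0.3  0.2]
```

View pics/s9_top.png

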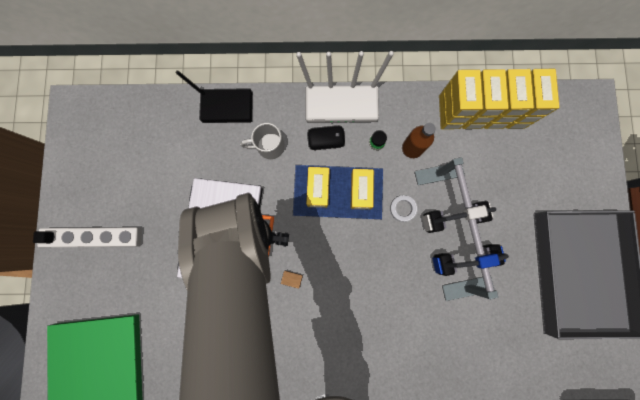

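View pics/s9_side.png

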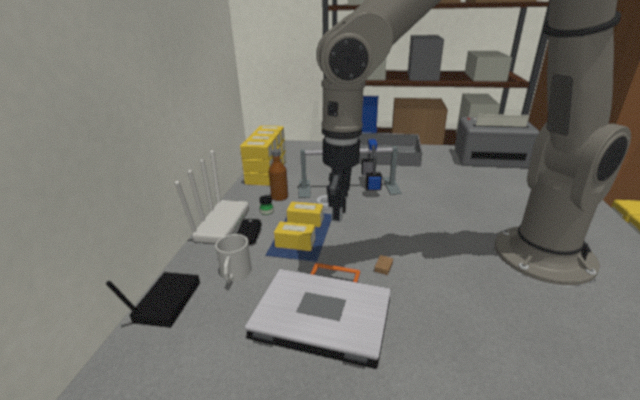

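Both boxes are on the mat at (318,187) and (363,188). Descending onto the handle.

Emit:
drive_tool --increments "0.0045 0.0005 0 -0.01;0 0 -0.025 0;0 0 -0.03 0;0 0 -0.03 0;0 0 -0.03 0;0 0 -0.01 0;0 0 0 0;0 0 0 0"

```text
t: 33.67
eef_pos: [0.5175, 0.1596, 0.068]
tool_rot: [0.01, 0.062, 0.998, 0.016]
contact_force: [0.5, 0.7, -0.1]
gripper_width: 0.401
```

```bash
python3 - <<'E'
from h import *
snap("s10");st()
crop("s10","top",210,190,110,90,6);crop("s10","side",280,220,110,90,6)
E
```

```text
33.7667 [0.5184 0.16   0.0693] gw 0.399 jaw 262.91 q [-0.6   0.51  0.24  2.05 -0.26  0.57  1.28] rot [0.011 0.062 0.998 0.017] F [-0.4 -0.2  0.7]
```

View pics/s10_top_c210_190.png

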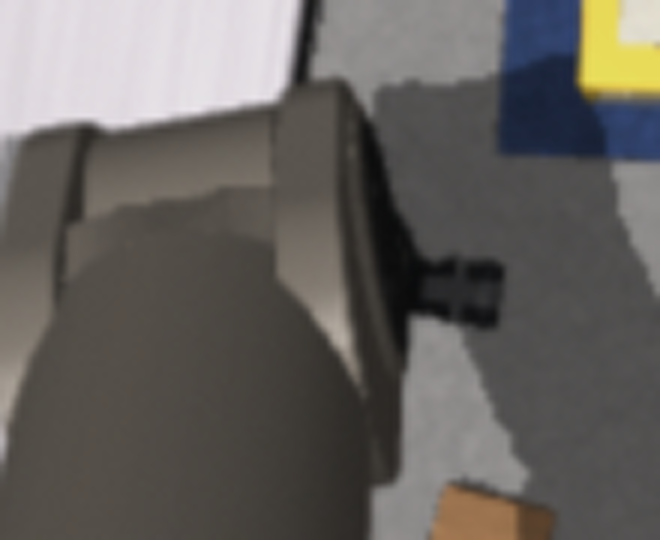

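View pics/s10_side_c280_220.png

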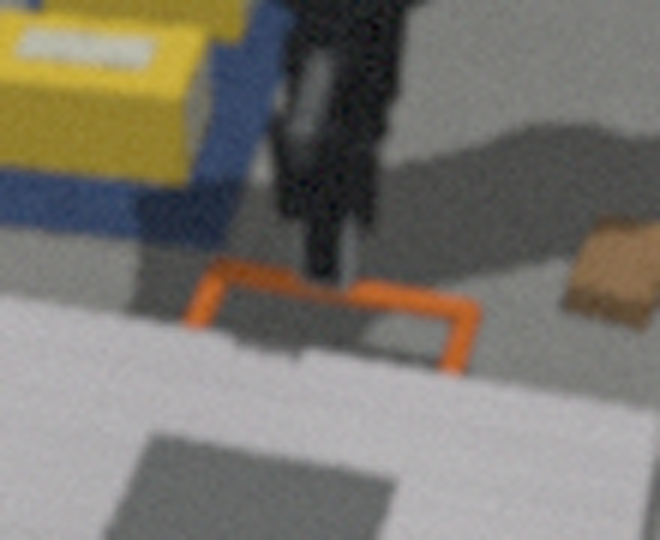

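```bash
python3 - <<'E'
from h import *
n=np.array([.125,.992])
p=np.array([.5184,.160])
for nm,q in (("near tip outer",np.r_[p+.031*n,.0473]),("near tip pad",np.r_[p+.017*n,.0473]),("far tip pad",np.r_[p-.017*n,.0473]),("bar mid",np.r_[.5175,.159,.037]),("bar e1",np.r_[.5175+.045*.992,.159-.045*.125,.037]),("bar e2",np.r_[.5175-.045*.992,.159+.045*.125,.037]),("lid edge mid",np.r_[np.array([.5175,.159])+.041*n,.038])):
    print(nm,((px("side",q)-[280,220])*6+2.5).round(0))
E
```

```text
near tip outer [322. 307.]
near tip pad [331. 284.]
far tip pad [352. 231.]
bar mid [344. 276.]
bar e1 [234. 258.]
bar e2 [457. 295.]
lid edge mid [318. 341.]
```

Emit:
drive_tool --increments "-0.0005 0 -0.012 0;0 0 -0.011 0;0 0 -0.01 0;0 0 0 0;0 0 0 0;0 0 0 0"

```text
t: 34.27
eef_pos: [0.5165, 0.1595, 0.0345]
tool_rot: [0.01, 0.062, 0.998, 0.016]
contact_force: [0.6, -0.2, 0.3]
gripper_width: 0.4
```

Emit:
drive_tool --increments "0 0 0 0;0 0 0 0;0 0 0 0;0 0 0 0;0 0 0 0;0 0 0 0" --grip 0 --squeeze 40

```text
t: 34.77
eef_pos: [0.5172, 0.1627, 0.0354]
tool_rot: [0.011, 0.061, 0.998, 0.018]
contact_force: [1.0, 6.7, -1.1]
gripper_width: 0.102
```

```bash
python3 - <<'E'
from h import *
snap("s11");st()
crop("s11","side",280,220,110,90,6)
E
```

```text
34.8667 [0.5172 0.1626 0.0354] gw 0.103 jaw 263.05 q [-0.57  0.57  0.21  2.06 -0.29  0.5   1.3 ] rot [0.011 0.061 0.998 0.018] F [ 0.8  6.8 -1.5]
```

View pics/s11_side_c280_220.png

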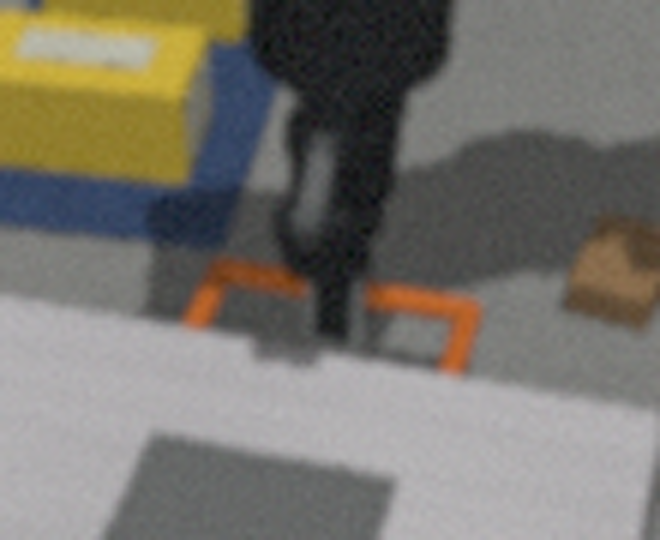

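The handle is pinched (opening 8.7 mm against a 10 mm bar), and that corrects its position to (0.517,0.163). Working out the arc.

```bash
python3 - <<'E'
import numpy as np
def h(t): return np.array([-.221*np.cos(t)+.009*np.sin(t)+.221, .221*np.sin(t)+.009*np.cos(t)-.009])
for k in range(1,31):
    a,b=h(np.radians(3.5*(k-1))),h(np.radians(3.5*k)); d=b-a
    print(k,round(3.5*k,1),(d[0]*.125).round(4),(d[0]*.992).round(4),d[1].round(4),'cum',(.5172+.125*b[0]).round(4),(.1627+.992*b[0]).round(4),(.0354+b[1]).round(4))
E
```

```text
1 3.5 0.0001 0.001 0.0135 cum 0.5173 0.1637 0.0489
2 7.0 0.0002 0.0018 0.0134 cum 0.5175 0.1654 0.0623
3 10.5 0.0003 0.0026 0.0133 cum 0.5179 0.168 0.0755
4 14.0 0.0004 0.0034 0.0131 cum 0.5183 0.1714 0.0886
5 17.5 0.0005 0.0042 0.0128 cum 0.5188 0.1755 0.1014
6 21.0 0.0006 0.0049 0.0126 cum 0.5194 0.1805 0.114
7 24.5 0.0007 0.0057 0.0122 cum 0.5202 0.1861 0.1262
8 28.0 0.0008 0.0064 0.0119 cum 0.521 0.1926 0.1381
9 31.5 0.0009 0.0071 0.0114 cum 0.5219 0.1997 0.1495
10 35.0 0.001 0.0078 0.011 cum 0.5228 0.2075 0.1605
11 38.5 0.0011 0.0084 0.0105 cum 0.5239 0.2159 0.171
12 42.0 0.0011 0.0091 0.0099 cum 0.525 0.225 0.181
13 45.5 0.0012 0.0097 0.0094 cum 0.5263 0.2346 0.1903
14 49.0 0.0013 0.0102 0.0088 cum 0.5276 0.2448 0.1991
15 52.5 0.0014 0.0107 0.0081 cum 0.5289 0.2556 0.2072
16 56.0 0.0014 0.0112 0.0074 cum 0.5303 0.2667 0.2147
17 59.5 0.0015 0.0116 0.0067 cum 0.5318 0.2784 0.2214
18 63.0 0.0015 0.012 0.006 cum 0.5333 0.2904 0.2274
19 66.5 0.0016 0.0123 0.0053 cum 0.5348 0.3027 0.2327
20 70.0 0.0016 0.0126 0.0045 cum 0.5364 0.3153 0.2372
21 73.5 0.0016 0.0129 0.0037 cum 0.5381 0.3282 0.2409
22 77.0 0.0016 0.0131 0.0029 cum 0.5397 0.3413 0.2438
23 80.5 0.0017 0.0132 0.0021 cum 0.5414 0.3546 0.2459
24 84.0 0.0017 0.0133 0.0013 cum 0.5431 0.3679 0.2471
25 87.5 0.0017 0.0134 0.0005 cum 0.5447 0.3813 0.2476
26 91.0 0.0017 0.0134 -0.0004 cum 0.5464 0.3947 0.2472
27 94.5 0.0017 0.0133 -0.0012 cum 0.5481 0.408 0.246
28 98.0 0.0017 0.0133 -0.002 cum 0.5498 0.4213 0.244
29 101.5 0.0017 0.0131 -0.0028 cum 0.5514 0.4344 0.2412
30 105.0 0.0016 0.0129 -0.0036 cum 0.5531 0.4473 0.2375
```

Emit:
drive_tool --increments "0 0.002 0.0135 0;0 0.002 0.0134 0;0.0003 0.0035 0.0133 0;0.0004 0.0034 0.0131 0;0.0005 0.0042 0.0128 0;0.0006 0.0049 0.0126 0;0.0007 0.0057 0.0122 0;0.0008 0.0064 0.0119 0;0 0 0 0"

```text
t: 35.62
eef_pos: [0.521, 0.1922, 0.1395]
tool_rot: [0.011, 0.061, 0.998, 0.017]
contact_force: [1.2, -2.2, 2.8]
gripper_width: 0.099
```

```bash
python3 - <<'E'
from h import *
snap("s12");st()
E
```

```text
35.7167 [0.5209 0.1915 0.1383] gw 0.094 jaw 262.92 q [-0.69  0.42  0.29  1.99 -0.21  0.73  1.18] rot [0.011 0.062 0.998 0.017] F [ 2.7 -1.3  3.2]
```

View pics/s12_side.png

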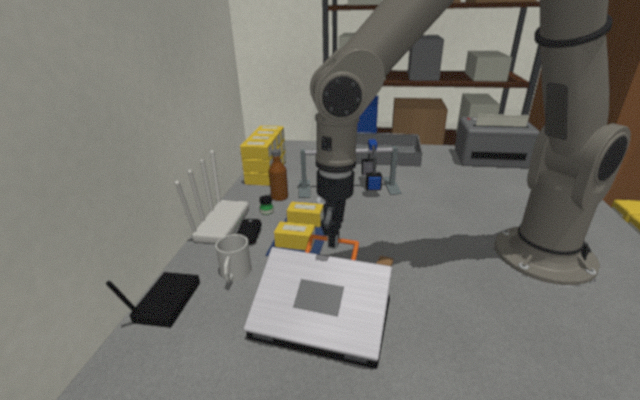

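The lid is rising with the handle in the grip, at about 28°. Continuing along the arc.

Emit:
drive_tool --increments "0.0009 0.0071 0.0114 0;0.001 0.0078 0.011 0;0.0011 0.0084 0.0105 0;0.0011 0.0091 0.0099 0;0.0012 0.0097 0.0094 0;0.0013 0.0102 0.0088 0;0.0014 0.0107 0.0081 0;0.0014 0.0112 0.0074 0;0.0015 0.0116 0.0067 0;0.0015 0.012 0.006 0;0 0 0 0"

```text
t: 36.63
eef_pos: [0.5335, 0.2871, 0.229]
tool_rot: [0.01, 0.063, 0.998, 0.015]
contact_force: [-6.1, -9.9, 23.5]
gripper_width: 0.099
```

Emit:
drive_tool --increments "0.0016 0.0123 0.0053 0;0.0016 0.0126 0.0045 0;0.0016 0.0129 0.0037 0;0.0016 0.0131 0.0029 0;0.0017 0.0132 0.0021 0;0.0017 0.0133 0.0013 0;0.0017 0.0134 0.0005 0;0.0017 0.0134 -0.0004 0;0 0 0 0"

```text
t: 37.38
eef_pos: [0.5476, 0.396, 0.2482]
tool_rot: [0.012, 0.061, 0.998, 0.018]
contact_force: [3.3, 3.8, 7.5]
gripper_width: 0.097
```

```bash
python3 - <<'E'
from h import *
snap("s13");st()
E
```

```text
37.4833 [0.5475 0.3958 0.2482] gw 0.099 jaw 262.97 q [-0.92  0.47  0.29  1.61 -0.17  1.04  0.87] rot [0.012 0.061 0.998 0.019] F [4.6 2.8 6.9]
```

View pics/s13_side.png

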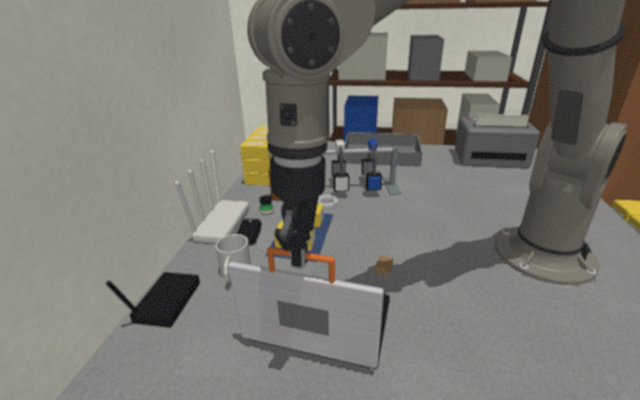

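Emit:
drive_tool --increments "0.0015 0.0133 -0.0014 0;0.0015 0.0133 -0.0022 0;0.0015 0.0131 -0.003 0;0.0014 0.0129 -0.0038 0;0 0 0 0;0 0 0 0;0 0 0 0"

```text
t: 38.07
eef_pos: [0.5543, 0.4478, 0.2374]
tool_rot: [0.013, 0.062, 0.998, 0.019]
contact_force: [7.2, 4.6, 2.7]
gripper_width: 0.097
```

```bash
python3 - <<'E'
from h import *
snap("s14");st()
n=np.array([.125,.992]);p=bot.get_obs()["eef_pos"]; 
d=(p[:2]-np.array([.5448,.382]))@n; z=p[2]-.003-.023
print("angle",180-np.degrees(np.arctan2(z,d))-np.degrees(np.arctan2(.009,.221))*-1-0, np.hypot(d,z))
crop("s14","side",210,220,200,160,4)
E
```

```text
38.1667 [0.5543 0.4477 0.2375] gw 0.096 jaw 262.9 q [-0.96  0.54  0.29  1.52 -0.18  1.06  0.82] rot [0.013 0.062 0.998 0.019] F [7.8 4.4 3.9]
angle 109.7544524593272 0.22162530284572848
```

View pics/s14_side_c210_220.png

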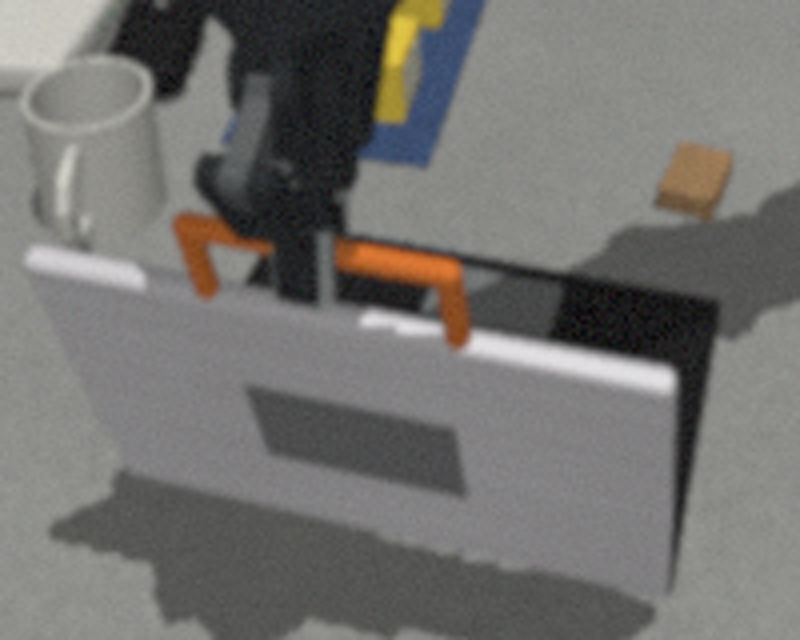

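With the formula's sign corrected (180 − atan2 − 2.33°), the grip position gives θ ≈ 105.1°. Releasing.

Emit:
drive_tool --increments "0 0 0 0;0 0 0 0;0 0 0 0;0 0 0 0" --grip 0.4

```text
t: 38.5
eef_pos: [0.5506, 0.4461, 0.2351]
tool_rot: [0.009, 0.061, 0.998, 0.016]
contact_force: [0.4, -0.4, 0.3]
gripper_width: 0.4
```

Emit:
drive_tool --increments "0 0 0.01 0;0 0 0.02 0;0 0 0.03 0;0 0 0.03 0;0 -0.02 0.01 0;0.01 -0.035 0 0;0.01 -0.035 0 0;0.01 -0.035 0 0;0.01 -0.035 0 0;0.01 -0.035 0 0;0.01 -0.03 0 0;0 0 0 0"

```text
t: 39.5
eef_pos: [0.6139, 0.2117, 0.3376]
tool_rot: [0.011, 0.067, 0.998, 0.015]
contact_force: [-0.2, -2.5, 0.1]
gripper_width: 0.398
```

```bash
python3 - <<'E'
from h import *
snap("s15");st()
crop("s15","side",210,200,200,160,4)
crop("s15","top",80,160,200,150,4)
E
```

```text
39.6 [0.6119 0.2193 0.3371] gw 0.398 jaw 262.72 q [-0.7   0.37  0.37  1.56 -0.16  1.21  1.14] rot [0.01  0.063 0.998 0.017] F [ 0.   1.1 -0.3]
```

View pics/s15_side_c210_200.png

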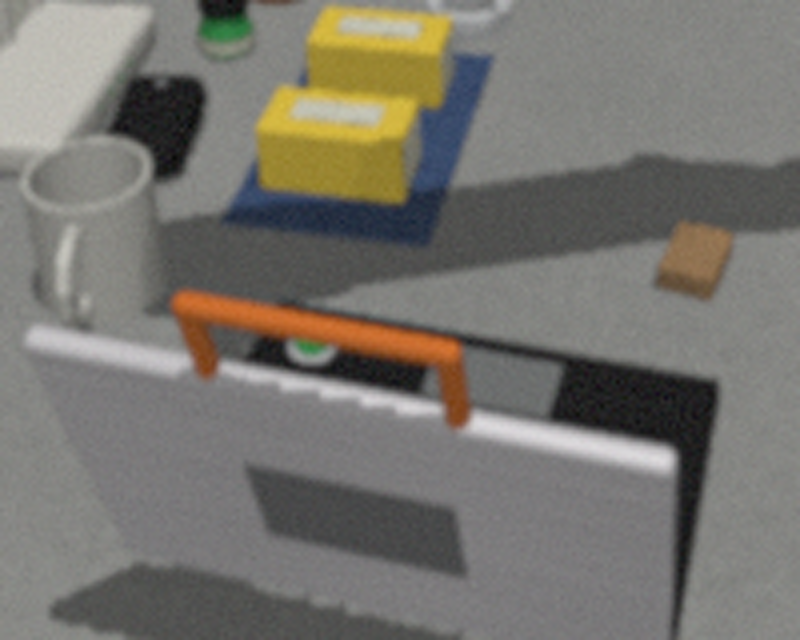

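View pics/s15_top_c80_160.png

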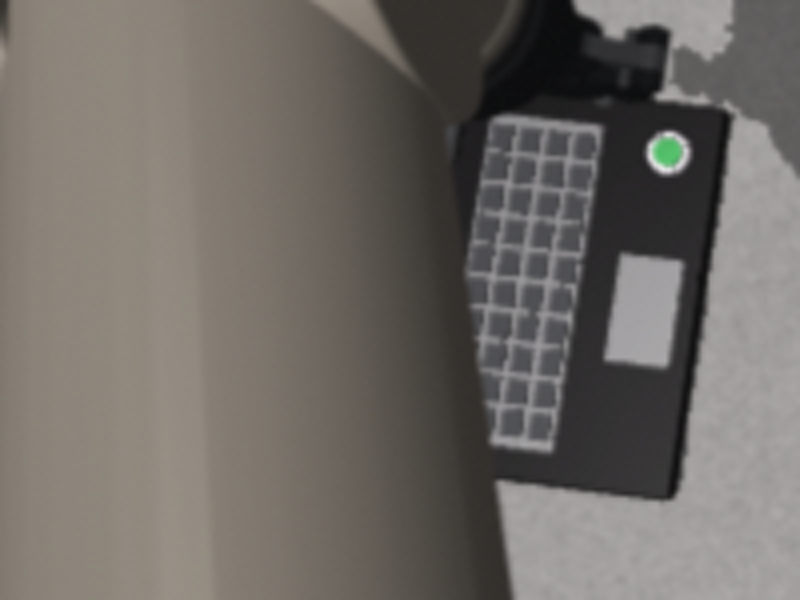

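```bash
python3 - <<'E'
from h import *
print("button",w("top",80+668.5/4-.5,160+153.5/4-.5,.026))
n=np.array([np.cos(np.radians(82.8)),np.sin(np.radians(82.8))]);y=np.array([-n[1],n[0]])
for H in (np.array([.5448,.382]),np.array([.545,.3775])):
  for th in (100,105,110):
    t=np.radians(th);a=-.221*np.cos(t)+.009*np.sin(t);z=.023+.221*np.sin(t)+.009*np.cos(t)
    c=-.180*np.cos(t)+.015*np.sin(t);zc=.023+.18*np.sin(t)+.015*np.cos(t)
    r=[]
    for s in(.05,-.05): r.append(((px("side",np.r_[H+a*n+s*y,z])-[210,200])*4+1.5).round(0))
    for s in(.13,-.13): r.append(((px("side",np.r_[H+c*n+s*y,zc])-[210,200])*4+1.5).round(0))
    print(H,th,r)
E
```

```text
button [0.61984616 0.22195016 0.026     ]
[0.5448 0.382 ] 100 [array([466., 309.]), array([209., 263.]), array([684., 434.]), array([ 37., 311.])]
[0.5448 0.382 ] 105 [array([452., 354.]), array([189., 305.]), array([677., 474.]), array([ 19., 344.])]
[0.5448 0.382 ] 110 [array([438., 404.]), array([169., 352.]), array([670., 518.]), array([  2., 381.])]
[0.545  0.3775] 100 [array([467., 300.]), array([212., 256.]), array([683., 425.]), array([ 41., 303.])]
[0.545  0.3775] 105 [array([453., 345.]), array([192., 297.]), array([676., 465.]), array([ 23., 337.])]
[0.545  0.3775] 110 [array([439., 395.]), array([173., 344.]), array([669., 508.]), array([  6., 373.])]
```

Lid: the observed handle ends at side crop (183,303) and (455,350) match 105° within about 0.5°. The button is at (0.620,0.222), which agrees with the geometry. Closing the fingers to press it.

Emit:
drive_tool --increments "0.003 0 0 0;0.003 0.001 -0.02 0;0.001 0.001 -0.04 0;0 0 -0.04 0;0 0 -0.04 0;0 0 -0.04 0;0 0 -0.04 0;0 0 -0.03 0;0 0 -0.01 0;0 0 0 0;0 0 0 0;0 0 0 0" --grip 0

```text
t: 40.6
eef_pos: [0.6199, 0.2245, 0.0786]
tool_rot: [0.012, 0.061, 0.998, 0.017]
contact_force: [0.8, 1.1, -0.2]
gripper_width: 0.002
```

```bash
python3 - <<'E'
from h import *
snap("s16");st()
crop("s16","side",210,180,200,160,4)
crop("s16","top",180,150,120,100,6)
E
```

```text
40.7 [0.6199 0.2242 0.0787] gw -0.002 jaw 262.95 q [-0.63  0.65  0.28  1.76 -0.28  0.73  1.24] rot [0.012 0.061 0.998 0.017] F [-0.5  0.1  1. ]
```

View pics/s16_side_c210_180.png

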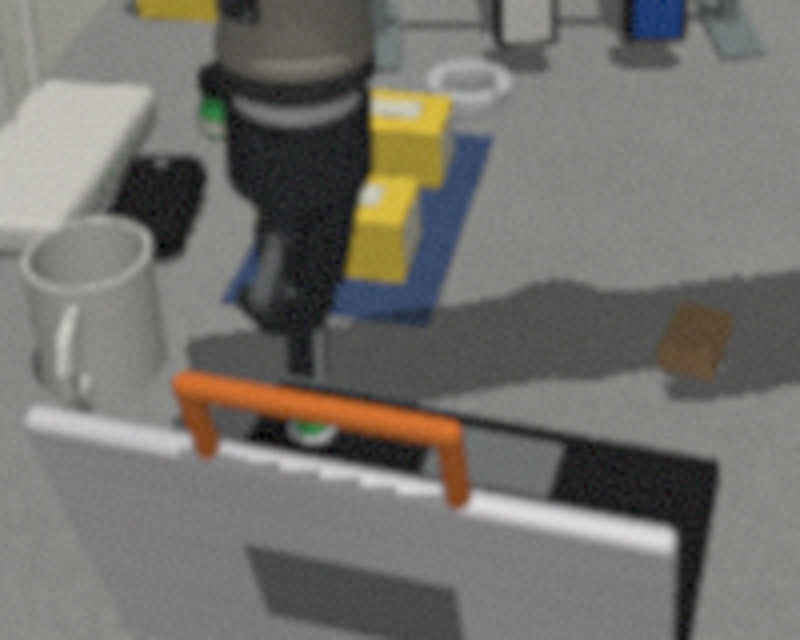

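View pics/s16_top_c180_150.png

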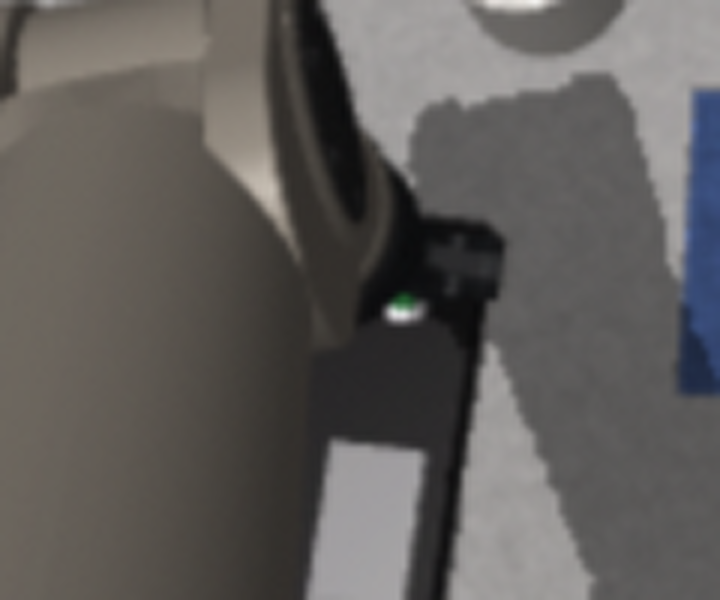

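Emit:
drive_tool --increments "0 -0.0025 -0.01 0;0 0 -0.01 0;0 0 -0.006 0;0 0 0 0;0 0 0 0;0 0 0 0"

```text
t: 41.2
eef_pos: [0.6183, 0.2208, 0.05]
tool_rot: [0.01, 0.062, 0.998, 0.016]
contact_force: [-0.4, -0.2, 1.0]
gripper_width: 0.002
```

Emit:
drive_tool --increments "0 0 -0.002 0;0 0 -0.002 0;0 0 -0.002 0;0 0 0 0;0 0 0 0"

```text
t: 41.62
eef_pos: [0.6187, 0.221, 0.0446]
tool_rot: [0.01, 0.062, 0.998, 0.017]
contact_force: [-0.3, -0.5, 4.5]
gripper_width: 0.002
```

Emit:
drive_tool --increments "0 0 -0.0015 0;0 0 -0.0015 0;0 0 0 0;0 0 0 0"

```text
t: 41.95
eef_pos: [0.6188, 0.221, 0.0438]
tool_rot: [0.01, 0.062, 0.998, 0.017]
contact_force: [-6.9, -2.4, 21.5]
gripper_width: -0.0
```

The force rose to 21.5 N at TCP z 0.0438 (tip ≈ 0.022), so the button is fully down. Now retreat and check.

Emit:
drive_tool --increments "0 0 0.01 0;0 0 0.02 0;0 -0.01 0.04 0;0 -0.01 0.04 0;0 -0.02 0.04 0;-0.01 -0.03 0.04 0;-0.01 -0.04 0.03 0;-0.01 -0.04 0.02 0;-0.01 -0.04 0.02 0;-0.01 -0.04 0 0;-0.01 -0.04 0 0;-0.01 -0.04 0 0"

```text
t: 42.95
eef_pos: [0.5527, -0.0693, 0.2823]
tool_rot: [0.01, 0.061, 0.998, 0.017]
contact_force: [1.1, -0.1, 0.8]
gripper_width: -0.006
```

Emit:
drive_tool --increments "-0.01 -0.04 0 0;-0.01 -0.04 0 0;-0.01 -0.04 0 0;-0.01 -0.04 0 0;-0.01 -0.04 0 0;0 -0.04 0 0;0 -0.03 0 0;0 0 0 0;0 0 0 0;0 0 0 0"

```text
t: 43.78
eef_pos: [0.5038, -0.3367, 0.2814]
tool_rot: [0.009, 0.061, 0.998, 0.017]
contact_force: [-0.1, 0.8, -0.1]
gripper_width: 0.0
```

```bash
python3 - <<'E'
from h import *
snap("s17");st()
crop("s17","side",210,200,200,160,4)
crop("s17","top",80,160,150,150,4)
E
```

```text
43.8833 [ 0.5043 -0.3357  0.2816] gw 0.005 jaw 263.09 q [ 0.08  0.37  0.55  1.72 -0.26  1.11  2.17] rot [0.01  0.06  0.998 0.017] F [-0.5  0.3  0.3]
```

View pics/s17_side.png

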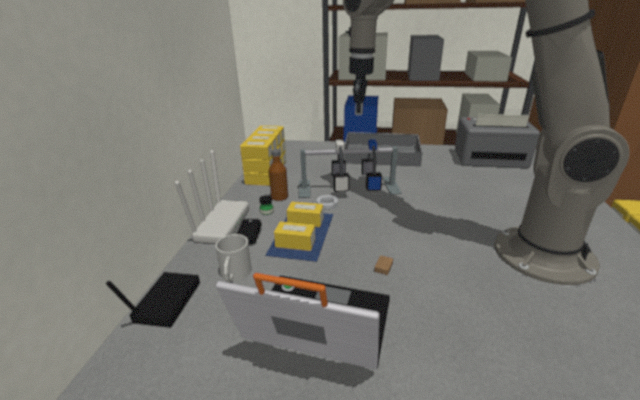

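View pics/s17_top.png

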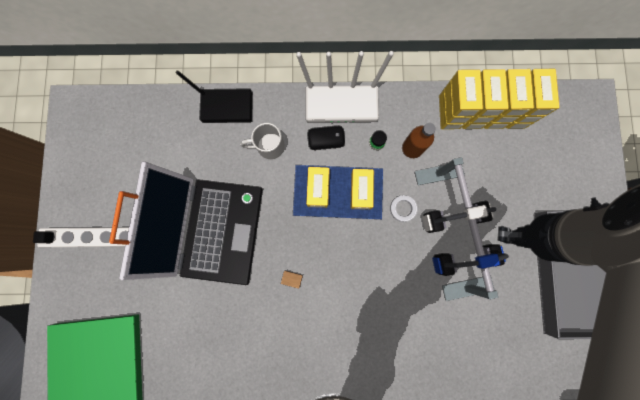

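View pics/s17_top_c80_160.png

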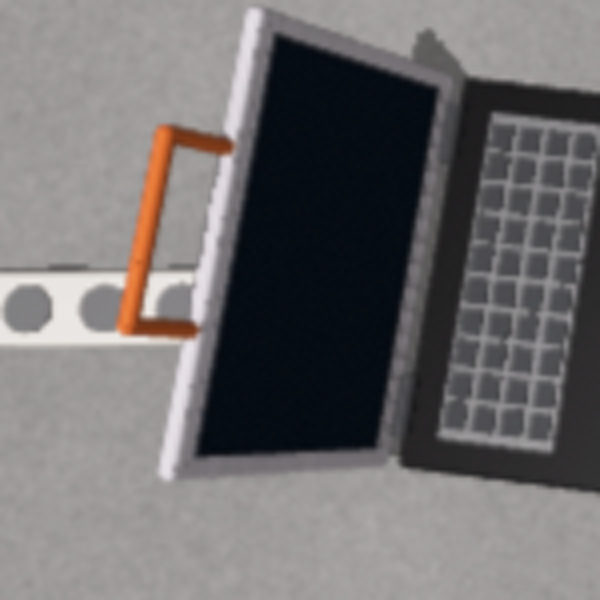

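View pics/s17_side_c210_200.png

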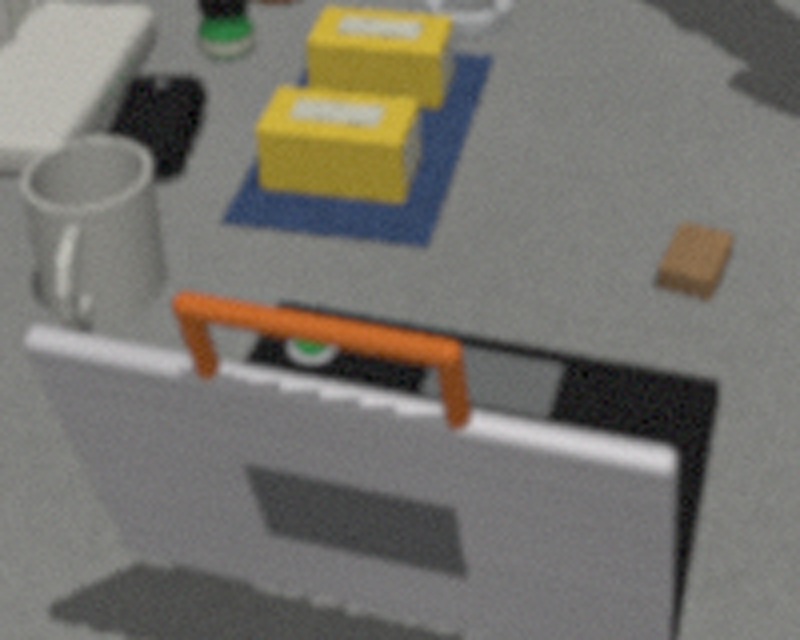

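The final views show both boxes inside the mat, the lid up, and both headsets on the bar. I'll triangulate the lid angle and compare the bystanders with the first picture.

```bash
python3 - <<'E'
from h import *
T=lambda a,b:(80+(a+.5)/4-.5,160+(b+.5)/4-.5); S=lambda a,b:(210+(a+.5)/4-.5,200+(b+.5)/4-.5)
P=[tri(*T(166,132),*S(183,301)),tri(*T(128,325),*S(457,349))]
m=(P[0]+P[1])/2; print(P,m); 
n=np.array([.1253,.9921])
for H in ([.5448,.382],[.545,.3775]):
    d=(m[:2]-H)@n; print(180-np.degrees(np.arctan2(m[2]-.023,d))-2.33)
a=cv2.imread("pics/s0_top.png").astype(int);b=cv2.imread("pics/s17_top.png").astype(int)
d=np.abs(a-b).max(2)
for nm,(x0,y0,x1,y1) in dict(mug=(240,120,285,155),mouse=(305,124,348,152),jar=(368,130,390,152),bottle=(402,122,437,160),tape=(389,195,418,222),staple=(280,270,304,289)).items(): print(nm,d[y0:y1,x0:x1].mean().round(1),d[y0:y1,x0:x1].max())
crop("s17","top",280,150,230,160,3.4)
crop("s17","side",280,110,150,120,5)
st()
E
```

```text
[array([0.60488904, 0.43872987, 0.23379288]), array([0.5033958 , 0.45095407, 0.234149  ])] [0.55414242 0.44484197 0.23397094]
104.42524843168184
105.52418590352207
mug 22.2 30
mouse 12.0 26
jar 15.6 26
bottle 18.4 26
tape 25.4 29
staple 24.0 27
43.8833 [ 0.5043 -0.3357  0.2816] gw 0.005 jaw 263.09 q [ 0.08  0.37  0.55  1.72 -0.26  1.11  2.17] rot [0.01  0.06  0.998 0.017] F [-0.5  0.3  0.3]
```

View pics/s17_top_c280_150.png

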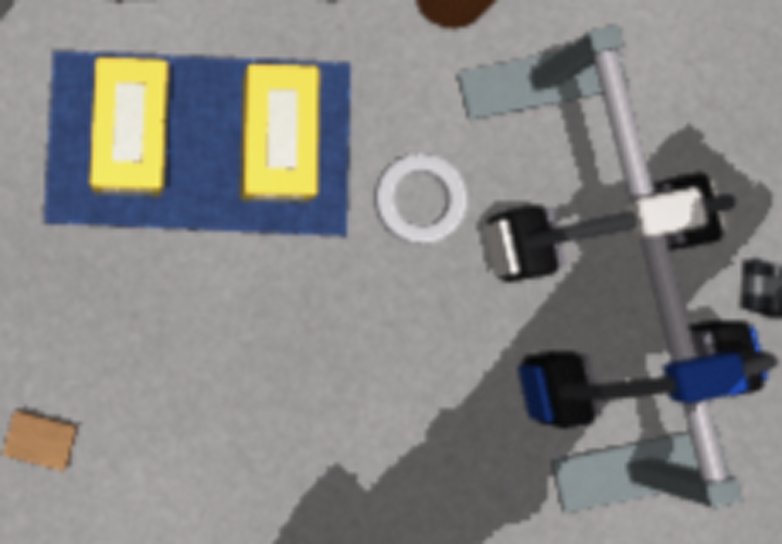

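View pics/s17_side_c280_110.png

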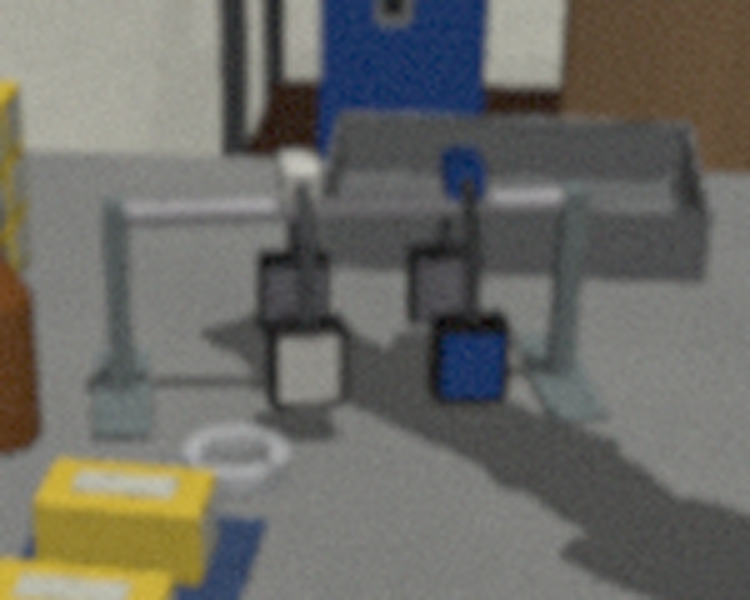

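The lid measures 104.4–105.5°. The bystander differences are a uniform brightness shift with no edges, so nothing moved. Handing in.

```bash
python3 -c "
from station import bot
print(bot.hand_in())"
```

```text
the job is handed in; nothing more can be done
None
```

The counter corner is ready and the job is handed in, at about 44 s of the 210 s allowed.

- **Headsets:** only the blue and white ones were there (the red one was absent). Both hang upright over the bar, and the last pictures show their pads on it.
- **Tissue boxes:** both are off the notebook and fully inside the blue mat. I saw no sign of a box being knocked aside.
- **Screen:** I raised it by the handle before pressing the button. The two final lid-angle estimates, using slightly different hinge positions, were 104.4° and 105.5°.
- **Power button:** I pressed it with closed fingers until it bottomed out at 21.5 N, with the fingertips about 22 mm above the table. The camera can't show whether the computer switched on.
- **Everything else:** comparing the first and last top pictures showed only a uniform brightness shift, so none of the bystander objects moved.

Three small things went off plan, and I corrected or allowed for each:

- **Wrist:** it came close to its turn limit on the way to the first tissue box. I unwound it by half a turn, which left the tool tilted about 2° for the rest of the job.
- **White headset:** it was over-rotated by 6.5° and straightened before I lowered it.
- **Handle:** it was about 3 mm from where I first measured it. I used the position found when gripping it.

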